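# Fit the grater plate and hold the lemon ready over it

### The arm

A 6-joint arm with a two-finger parallel gripper is mounted at the origin on a cart in front of the work surface, level with it; the furniture and walls round the work are solid. World frame = base frame: x ahead of the robot, y to its left, z up, the work surface at z = 0. Lengths are in mm, angles in rad, forces in N, time in s.
With the tool pointing down it reaches from about 400 to 925 mm from the base axis. Payload 12.5 kg.
Tool frame: the origin (TCP) lies midway between the tips of the shut fingers; the grasp point (between the pads) lies 19 mm behind it; z points along the fingers, y is the line along which they close (so a half turn about z gives the same grasp; the last joint's range is limited). The gripper opens to 95 mm and grips with 3 to 60 N. Pads are 20 mm wide; open, the fingers measure 119 mm over their backs; the gripper's body (75 mm by 180 mm) begins 59 mm behind the grasp point.
Start: joints at [-1.333, 0.491, 1.559, -0, 1.092, -0.106], TCP at [210.691, -588.439, 178.361] pointing down, gripper open.
Joint ranges: [-3.1, 3.1], [-0.84, 2.19], [0.05, 2.79], [-1.13, 4.28], [0.06, 2.93], [-2.69, 2.69]. Speed limits (rad/s): [2.22, 2.22, 2.79, 3.14, 3.14, 3.14].

### API

Orientations are given as [roll, pitch, yaw] about the fixed x, y, z axes, in that order (R = Rz(yaw) Ry(pitch) Rx(roll)).
In Python, from cell import state, viewer, env, models gives the robot as it stands. The module is installed in compiled form; this text tells all that it offers.
- The arm moves only by the tool arm_command, never from a script. Its argument "rows" is a list of rows, each a list of 2 entries, a list of its own where there are three numbers: the shift along the tool's x, y, z normalised to -1 to 1, where 1 is 0.25 m, then the turn about the tool's z normalised to -1 to 1, where 1 is pi rad. A call has exactly 5 rows; each row shifts and turns the commanded pose from where the row before left it, along the tool's axes as they then stand; what a row does not reach is not made up. A row lasts 1/10 s, in which the tool goes at most 50 mm and 8.59 degrees, less where a joint would pass 70% of its speed; a pose out of reach is approached as far as the arm can. A call with a number of a shift or a turn outside -1 to 1 is refused whole. A call with a gripper value outside its range is refused whole. "claw" is the opening, from 0 (shut) to 1 (fully open), set as the call begins (left out, the last holds). The fingers move at their own pace and stop on an object; the grip force is fixed at half the most. Time passes only in rows, so rows that do not move let the fingers close, or fill a call up. It gives the time, the measured TCP pose, the force, the opening and the grip force at its end, in the units of the state.
- state(): the state, without advancing time (a new reading comes with each control period).
- viewer.read_camera(name): name is "scene" or "top" or "wrist"; returns (picture, depth): 384x512x3 uint8, red, green, blue; 384x512 float32, mm along the optical axis (not along the pixel's ray), 0 where there is no reading.
- viewer.get_calibration(name): a dict with "camera_matrix" (3x3 intrinsics, pixels), "world_to_cam" (4x4, takes a point from world to camera coordinates). Camera axes: x right, y up, looking along -z (the intrinsics and any distortion apply to the point x, -y, -z); pixel columns grow to the right and rows downward; lengths in mm; the calibration is good to about 2 mm. A picture is of the moment at which its call begins: read the wrist's pose just before it. get_calibration takes no time and is no camera call; for the wrist camera it gives the pose at the moment of the call.
- env.job_done(): hands the job in; it is judged then, once.
Trained networks look in the newest picture that a camera, given by its name, has taken for a name from the list of things; names that differ only in an ending like _2 or _b are one class to them, and where a whole thing is asked for, a point or a joint stands for the part that bears it (a point fixed in the world has none). Each returns a list of dicts, best first, with "confidence" (0 to 1); they miss things now and then, are a little off and sometimes report something else, mostly with a low value. They report only what shows in the picture. A call takes as long as a camera call. They do not tell look-alikes from the thing itself.
- models.search_frame(camera, label): "position" ([x, y, z] in mm, in world coordinates, good to about 4 mm: the middle of the surface that is visible of it).
- models.mark_of(camera, label): "position" ([x, y, z] in mm, in world coordinates, good to about 4 mm: a listed point, or the origin of a listed thing).
The state is a dict: "t": time; "joints": joint angles; "qvel": joint speeds; "tau": joint torques, N m; "eef_pos": TCP position; "tcp_rot": TCP orientation; "ft_force": force on the tool from outside, world axes, zero at the start; "moment": the same for the moment, N m; "opening": opening from 0.0 (shut) to 1.0 (fully open); "grip_force": force on a finger pad.
Only numpy, scipy, OpenCV 4.12 (cv2) and the standard library are available. Lean on these libraries where they do the work, as an engineer would, in place of code of your own. Each camera call takes 0.05 s, during which the arm holds its last target. There are 200 camera calls.

### The job

Get ready to zest a lemon: pick up the grater plate by its upright grip and slide it fully home under the lips of the catch box, up against the end stop, and let go of it. Then pick up the lemon, lift it over the row of jars without disturbing them and stop with it hovering about 15 mm above the middle of the plate's grating area, long axis along the plate's length, never touching the plate. Finish like that: the lemon stays held in the gripper, still, and is not put down.

Things in the scene. Friction and masses are not known exactly. Their poses are not given: they have to be found in the camera images.
- catch_box: White plastic box, open on top, 104 mm (its x) by 150 mm (y), 75 mm high; fixed. Origin: centre of its underside, z up. On both long rims a groove holds the plate: ledges (top z = 60 mm) at x = +-36 to +-52 mm over the whole length; groove sides at x = +-46 mm; lips (underside z = 68, top 73 mm) reach in to x = +-37 mm from y = -75 to +35 mm. The plate enters moving toward -y.
- slot_mouth (a point): Middle of the catch box's mouth, at ledge height (box x = 0, y = +48, z = 60 mm), axes as the box's. From box y = 35 to 62 mm the groove's sides flare out to about x = +-53 mm and up to 48 mm the lips bend up to z = 76 mm; further toward +y the ledges are open from above, up to y = 75 mm.
- slot_home (a point): Where the grater plate's origin lies when the plate is fully home (box x = 0, y = -4, z = 60 mm), axes as the box's and then parallel to the plate's. The end stop, 73 mm high, stands across the box with its face 65 mm further toward -y.
- grater_plate: Flat steel grater plate, 88 mm (its x) by 130 mm (its y) by 5 mm thick, 0.12 kg, lying flat, grating side up. Origin: centre of its underside. The -y end goes into the box first. Near the +y end, at y = 52 mm, stands a black upright grip on top of it: 40 mm wide (x), 10 mm thick (y), its top 48 mm above the plate's underside; pinch it across its thickness (along the plate's y).
- plate_grip (a point): Point in the upright grip of the grater plate, 30 mm above the plate's underside and 18 mm below the top of the grip. Axes as the plate's.
- grating_centre (a point): Middle of the grating area, on the top face of the grater plate, 15 mm toward -y from the plate's middle. Axes as the plate's: y is the plate's length.
- lemon: The lemon, 72 mm long (its x axis), 55 mm wide (y), 56 mm high, about 0.1 kg, lying on its side on the worktop. Origin: centre of its underside as it lies at the start.
- lemon_centre (a point): Centre of the lemon, 28 mm above its underside. Axes as the lemon's: x is its long axis.
- jar_wide: Round jam jar with a lid, 72 mm in diameter, 102 mm high, loose, standing in the row between the lemon and the catch box. Origin: centre of its underside.
- jar_tall: Spice jar, 45 mm wide, 106 mm high, loose, standing in the same row. Origin: centre of its underside.
- jar_short: Spice jar, 42 mm wide, 96 mm high, loose, standing in the same row. Origin: centre of its underside.
There are look-alikes about, which are no part of the job. Leave any pink look-alike of the grater_plate alone.

How it is judged:
By the outcome, as a careful person would: the job done as asked, in the order asked, and still so for the second after the job is handed in, while the arm keeps its last pose, push and grip.
It also fails if it takes over 64 s, if anything falls off the work surface, if the arm or the gripper's body presses on something with over 40 N, if the wrist force passes 120 N, or if a joint passes its speed limit or range.

## Working session

There is one attempt and no reset: what is moved stays moved. The work goes in short steps, Python scripts to look and compute and a tool call to move; the robot and the scene stay as the last step left them, time stands still between calls to the robot, and variables do not carry over. Pictures are saved under pics/ and viewed, at most 10 in all, crops included, and the job is handed in when it is done.

Besides the shell and the picture viewer there is one more tool, called after "Request:" as name(argument=value, ...), one argument or row to a line, values as JSON. arm_command: Moves the arm, as the interface text tells. Scaled input: -1 to 1 covers 0.25 m each way for a shift and pi rad each way for a turn. Its arguments: {"type":"object","properties":{"rows":{"type":"array","items":{"type":"array"}},"claw":{"type":"number"}},"required":["rows"]}

```bash
mkdir -p pics; cat > h.py <<'E'
import numpy as np, cv2
from cell import state, viewer, env, models
def shot(c, f=None):
    cal=viewer.get_calibration(c); im,d=viewer.read_camera(c)
    if f: cv2.imwrite('pics/'+f, im[:,:,::-1])
    return im,d,cal
def cloud(d,cal):
    K=np.array(cal['camera_matrix']);T=np.linalg.inv(np.array(cal['world_to_cam']))
    v,u=np.indices(d.shape); x=(u-K[0,2])/K[0,0]*d; y=(v-K[1,2])/K[1,1]*d
    P=np.stack([x,-y,-d,np.ones_like(d)],-1)@T.T
    P=P[...,:3]; P[d<=0]=np.nan
    return P
E
python3 - <<'E'
from h import *
print(state())
for c in('top','scene'):
    im,d,cal=shot(c,c+'1.png'); np.savez(c+'1.npz',im=im,d=d,P=cloud(d,cal))
    for n in ['catch_box','slot_mouth','slot_home','grater_plate','plate_grip','grating_centre','lemon_centre','jar_wide','jar_tall','jar_short']:
        print(c,n,[(np.round(r['position']).tolist(),round(r['confidence'],2)) for r in models.mark_of(c,n)])
a=cv2.imread('pics/top1.png');cv2.imwrite('pics/top1.png',cv2.resize(a,(800,600)))
E
```

```text
{'t': 0.0, 'joints': array([-1.33261741e+00,  4.91536842e-01,  1.55945799e+00,  5.95179610e-06,
        1.09169363e+00, -1.05615969e-01]), 'qvel': array([ 6.42594338e-04, -2.32676695e-05, -6.12517089e-04, -2.72410478e-04,
       -1.16053549e-03, -2.01718907e-03]), 'tau': array([ 3.20560757e-03, -6.12623334e+01, -2.58185399e+01,  6.93449518e-02,
        4.80474648e-02, -3.46586990e-05]), 'eef_pos': array([ 210.60955824, -588.14179142,  177.77294422]), 'tcp_rot': array([-3.14050351e+00, -1.20769090e-04,  3.43792077e-01]), 'ft_force': array([-0.22429823, -0.07864879,  0.25653399]), 'moment': array([-0.06192115,  0.02585379,  0.03484561]), 'grip_force': 0.0, 'opening': 1.0015858114803315}
top catch_box [([474.0, 26.0, 1.0], 0.58)]
top slot_mouth [([484.0, 73.0, 57.0], 0.56)]
top slot_home [([478.0, 25.0, 61.0], 0.58)]
top grater_plate [([486.0, 258.0, 0.0], 0.78), ([322.0, 221.0, 1.0], 0.75)]
top plate_grip [([491.0, 308.0, 32.0], 0.86), ([531.0, -134.0, 0.0], 0.29)]
top grating_centre [([310.0, 228.0, 3.0], 0.73), ([486.0, 237.0, 6.0], 0.72), ([483.0, 74.0, 60.0], 0.7)]
top lemon_centre [([600.0, -290.0, 28.0], 0.59)]
top jar_wide [([532.0, -136.0, -1.0], 0.69), ([444.0, -147.0, 5.0], 0.36)]
top jar_tall [([486.0, 237.0, 8.0], 0.64), ([444.0, -146.0, 5.0], 0.51)]
top jar_short [([615.0, -141.0, -1.0], 0.74)]
scene catch_box [([472.0, 26.0, -3.0], 0.91), ([526.0, -134.0, 2.0], 0.16)]
scene slot_mouth [([486.0, 77.0, 60.0], 0.77), ([491.0, 302.0, 31.0], 0.47)]
scene slot_home [([478.0, 20.0, 55.0], 0.88), ([488.0, 253.0, 2.0], 0.75)]
scene grater_plate [([485.0, 250.0, 4.0], 0.66), ([322.0, 218.0, 1.0], 0.63)]
scene plate_grip [([490.0, 303.0, 30.0], 0.78), ([370.0, 202.0, 30.0], 0.59)]
scene grating_centre [([306.0, 228.0, 4.0], 0.71), ([488.0, 238.0, 7.0], 0.56)]
scene lemon_centre []
scene jar_wide []
scene jar_tall []
scene jar_short [([610.0, -135.0, 1.0], 0.83)]
```

View pics/top1.png

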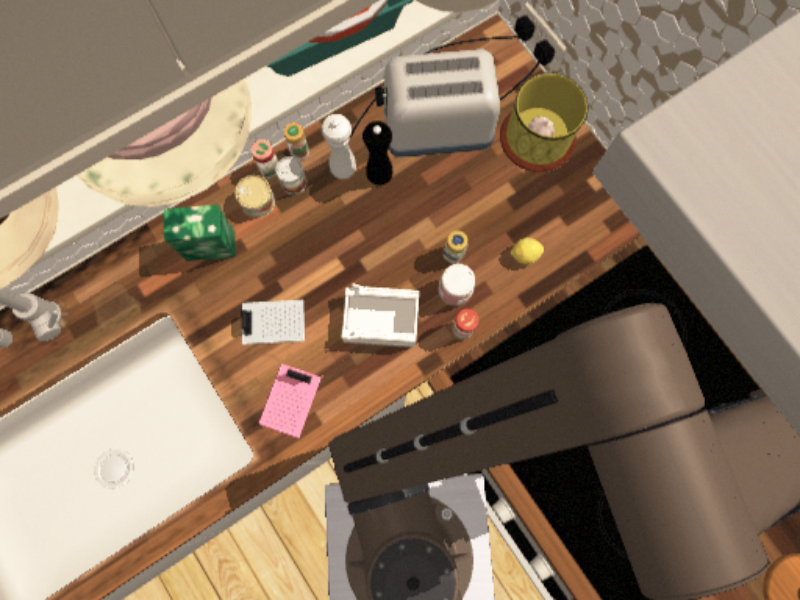

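View pics/scene1.png

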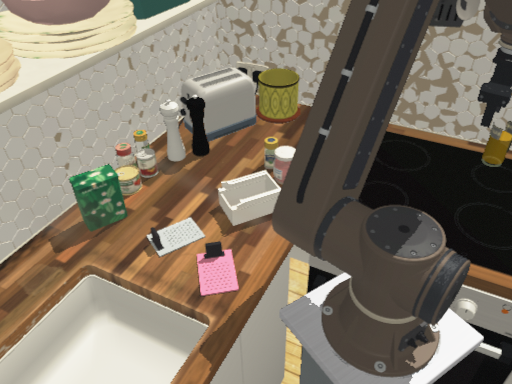

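The grey plate, at (273,322) in the top picture with its grip at (247,322), fits the description. The similar plate at (290,400) is pink, so I leave it alone. The box is at (381,317), the lemon at (527,251), and the jars at (457,246), (457,285) and (466,322). I'll confirm in a crop and measure.

```bash
python3 - <<'E'
from h import *
z=np.load('top1.npz');P=z['P'];im=z['im']
cv2.imwrite('pics/crop1.png',cv2.resize(im[140:290,140:360],(800,545),interpolation=cv2.INTER_CUBIC))
def fit(n,c,r,lo,hi,extra=None):
    m=(np.hypot(P[...,0]-c[0],P[...,1]-c[1])<r)&(P[...,2]>lo)&(P[...,2]<hi)
    if extra is not None:m&=extra
    q=P[m];rr=cv2.minAreaRect(q[:,:2].astype(np.float32))
    print(n,len(q),np.round(rr[0],1),np.round(rr[1],1),round(rr[2],1),'z',np.round(np.percentile(q[:,2],[5,50,95]),1))
fit('plate',(486,258),95,2.5,12)
fit('grip',(491,308),40,25,60)
fit('box',(474,26),110,55,85)
fit('lemon',(600,-290),60,12,70)
fit('jw',(532,-136),50,90,120);fit('jt',(615,-141),40,80,125);fit('jx',(444,-146),45,80,125)
q=P[(np.hypot(P[...,0]-490,P[...,1]-150)<60)][:,2];print(np.nanmedian(q))
E
```

```text
plate 985 [486.7 257. ] [180.1 183.9] 20.0 z [2.8 5.  9.4]
grip 50 [487.1 301.5] [ 8.9 37.7] 89.9 z [31.5 45.6 50.8]
box 603 [477.9  23.4] [148.7 115.4] 83.3 z [57.6 72.1 77.9]
lemon 261 [ 599.5 -292.9] [56.2 57.2] 42.6 z [29.7 46.1 56.5]
jw 351 [ 527.1 -135.1] [63.3 64.3] 86.1 z [ 95.9 100.8 105.5]
jt 147 [ 611.7 -139.3] [37.9 42.1] 87.3 z [ 86.7  95.6 100.5]
jx 182 [ 444.8 -143.3] [41.7 44.1] 81.2 z [ 92.1 105.9 110.3]
0.4869205342613441
```

View pics/crop1.png

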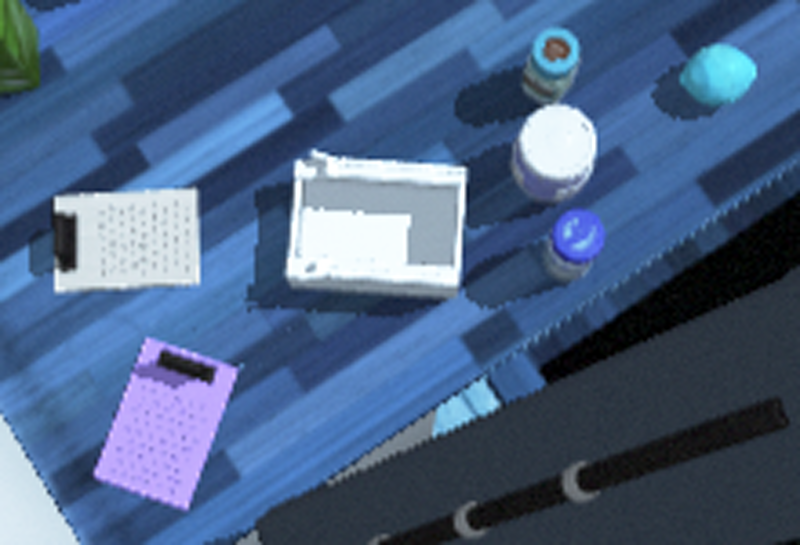

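The crop (shown with its colour channels swapped) confirms the grey plate, at crop (125,240) with the black grip at (63,240). The look-alike at (165,425) is the pink one. Next I move over the lemon for a near look, and write a planning helper.

```bash
cat >> h.py <<'E'
def plan(x,y,z,yaw=None,n=5):
    s=state();p=s['eef_pos'];w=s['tcp_rot'][2];yaw=w if yaw is None else yaw
    dw=(yaw-w+np.pi)%(2*np.pi)-np.pi;D=(np.array([x,y,z])-p)/n
    print('at',np.round(p,1),'yaw',round(w,4),'step mm',round(np.linalg.norm(D),1),'turn deg/row',round(np.degrees(dw/n),2))
    for i in range(n):
        a=w+dw*i/n;c,q=np.cos(a),np.sin(a)
        print([np.round([(D[0]*c+D[1]*q)/250,(D[0]*q-D[1]*c)/250,-D[2]/250],4).tolist(),[round(-dw/n/np.pi,4)]])
E
python3 - <<'E'
from h import *
plan(570,-300,330,-0.05,10)
E
```

```text
at [ 210.7 -588.4  178.3] yaw 0.3438 step mm 48.5 turn deg/row -2.26
[[0.1742, -0.0602, -0.0607], [np.float64(0.0125)]]
[[0.1717, -0.067, -0.0607], [np.float64(0.0125)]]
[[0.1689, -0.0737, -0.0607], [np.float64(0.0125)]]
[[0.1659, -0.0803, -0.0607], [np.float64(0.0125)]]
[[0.1626, -0.0867, -0.0607], [np.float64(0.0125)]]
[[0.1591, -0.0931, -0.0607], [np.float64(0.0125)]]
[[0.1553, -0.0993, -0.0607], [np.float64(0.0125)]]
[[0.1513, -0.1053, -0.0607], [np.float64(0.0125)]]
[[0.147, -0.1112, -0.0607], [np.float64(0.0125)]]
[[0.1425, -0.1169, -0.0607], [np.float64(0.0125)]]
```

Request:
arm_command(
  rows=[
    [[0.174, -0.06, -0.061], [0.0125]],
    [[0.172, -0.067, -0.061], [0.0125]],
    [[0.169, -0.074, -0.061], [0.0125]],
    [[0.166, -0.08, -0.061], [0.0125]],
    [[0.163, -0.087, -0.061], [0.0125]],
  ],
)

```text
invalid input
```

Request:
arm_command(
  rows=[
    [[0.159, -0.093, -0.061], [0.0125]],
    [[0.155, -0.1, -0.061], [0.0125]],
    [[0.151, -0.105, -0.061], [0.0125]],
    [[0.147, -0.111, -0.061], [0.0125]],
    [[0.143, -0.117, -0.061], [0.0125]],
  ],
)

```text
invalid input
```

```bash
python3 - <<'E'
from h import *
im,d,cal=shot('wrist','w1.png');P=cloud(d,cal);np.savez('w1.npz',im=im,P=P)
for n in('lemon_centre','jar_wide','jar_short'):print(n,[(np.round(r['position']).tolist(),round(r['confidence'],2)) for r in models.mark_of('wrist',n)])
T=np.linalg.inv(cal['world_to_cam']);s=state();print(T[:3,3],s['eef_pos'],s['tcp_rot'])
plan(490,240,300,-0.03,11)
E
```

```text
lemon_centre []
jar_wide []
jar_short []
[ 289.1245253  -559.62739239  384.47197357] [ 210.70055679 -588.41638837  178.35571041] [3.14154088e+00 1.65800501e-05 3.43835298e-01]
at [ 210.7 -588.4  178.4] yaw 0.3438 step mm 80.2 turn deg/row -1.95
[[0.1972, -0.2494, -0.0442], [np.float64(0.0108)]]
[[0.1886, -0.2559, -0.0442], [np.float64(0.0108)]]
[[0.1798, -0.2622, -0.0442], [np.float64(0.0108)]]
[[0.1708, -0.2681, -0.0442], [np.float64(0.0108)]]
[[0.1616, -0.2738, -0.0442], [np.float64(0.0108)]]
[[0.1522, -0.2791, -0.0442], [np.float64(0.0108)]]
[[0.1426, -0.2841, -0.0442], [np.float64(0.0108)]]
[[0.1328, -0.2888, -0.0442], [np.float64(0.0108)]]
[[0.123, -0.2932, -0.0442], [np.float64(0.0108)]]
[[0.1129, -0.2972, -0.0442], [np.float64(0.0108)]]
[[0.1028, -0.3008, -0.0442], [np.float64(0.0108)]]
```

View pics/w1.png

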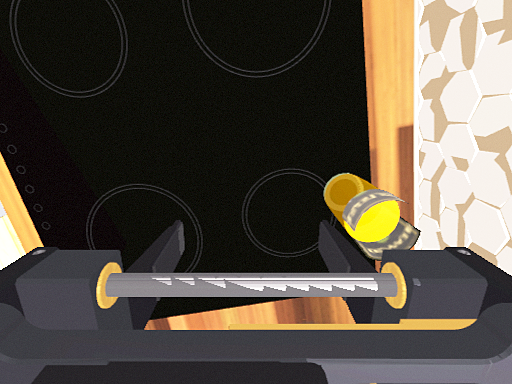

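The wrist picture still shows the stove and the fingers at the bottom of the frame: the moves were refused because the turn must be a plain number. I'll resend them.

Request:
arm_command(
  rows=[
    [[0.174, -0.06, -0.061], 0.0125],
    [[0.172, -0.067, -0.061], 0.0125],
    [[0.169, -0.074, -0.061], 0.0125],
    [[0.166, -0.08, -0.061], 0.0125],
    [[0.163, -0.087, -0.061], 0.0125],
  ],
)

```text
t: 1.8
eef_pos: [391.7, -442.8, 255.4]
tcp_rot: [3.141, -0.0, 0.146]
ft_force: [0.6, -0.7, -0.0]
opening: 1.0
grip_force: 0.0
```

Request:
arm_command(
  rows=[
    [[0.159, -0.093, -0.061], 0.0125],
    [[0.155, -0.1, -0.061], 0.0125],
    [[0.151, -0.105, -0.061], 0.0125],
    [[0.147, -0.111, -0.061], 0.0125],
    [[0.143, -0.117, -0.061], 0.0125],
  ],
)

```text
t: 2.3
eef_pos: [571.2, -298.2, 331.7]
tcp_rot: [3.141, -0.0, -0.05]
ft_force: [-0.9, -0.8, 0.3]
opening: 1.003
grip_force: 0.0
```

```bash
python3 - <<'E'
from h import *
im,d,cal=shot('wrist','w2.png');P=cloud(d,cal);np.savez('w2.npz',im=im,P=P)
for n in('lemon_centre','jar_wide','jar_short'):print(n,[(np.round(r['position']).tolist(),round(r['confidence'],2)) for r in models.mark_of('wrist',n)])
T=np.linalg.inv(cal['world_to_cam']);s=state();print(T[:3,3],s['eef_pos'],s['tcp_rot'])
hsv=cv2.cvtColor(im,cv2.COLOR_RGB2HSV)
m=(hsv[...,0]>20)&(hsv[...,0]<34)&(hsv[...,1]>120)&(hsv[...,2]>120)&(P[...,2]>5)&(np.hypot(P[...,0]-600,P[...,1]+290)<70)
q=P[m];print(len(q))
if len(q):
  rr=cv2.minAreaRect(q[:,:2].astype(np.float32));print(rr,np.percentile(q[:,2],[5,50,95]))
  c=q[:,:2].mean(0);w,v=np.linalg.eigh(np.cov((q[:,:2]-c).T));print(c,w,np.degrees(np.arctan2(v[1,1],v[0,1])))
E
```

```text
lemon_centre [([604.0, -291.0, 28.0], 0.88)]
jar_wide [([527.0, -132.0, -4.0], 0.55)]
jar_short [([606.0, -142.0, 4.0], 0.69)]
[ 654.40585496 -301.80849206  537.80514789] [ 570.43106405 -298.97384233  330.62365044] [ 3.14138512e+00  2.11415557e-04 -4.66736652e-02]
1150
((598.078369140625, -296.8127136230469), (89.45362854003906, 55.05417251586914), 59.7760124206543) [ 35.29414937  51.69351924 465.46205444]
[ 602.09003644 -278.70523541] [115.67112218 580.85727226] 90.71140646499803
```

View pics/w2.png

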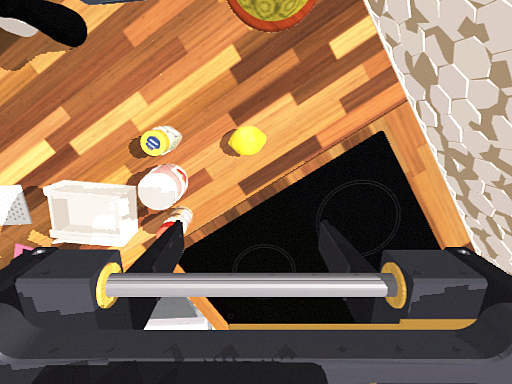

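The wrist picture shows the lemon at (248,140), the jars at (158,140), (163,187) and (178,218), and the box at (92,212). Next I move over the plate.

```bash
python3 - <<'E'
from h import *
z=np.load('w2.npz');P=z['P'];im=z['im'];hsv=cv2.cvtColor(im,cv2.COLOR_RGB2HSV)
m=(hsv[...,0]>20)&(hsv[...,0]<34)&(hsv[...,1]>120)&(P[...,2]>8)&(P[...,2]<65)
m[:100]=0;m[190:]=0;m[:,:215]=0;m[:,285:]=0
q=P[m];c=q[:,:2].mean(0);w,v=np.linalg.eigh(np.cov((q[:,:2]-c).T))
print(len(q),cv2.minAreaRect(q[:,:2].astype(np.float32)),c,np.sqrt(w),np.degrees(np.arctan2(v[1,1],v[0,1])),np.percentile(q[:,2],98))
plan(430,262,240,-0.04,15)
E
```

```text
768 ((601.3148193359375, -291.8045654296875), (55.64220428466797, 57.18614959716797), 44.054908752441406) [ 602.22897296 -291.76144532] [12.90092518 16.50806057] 93.42879874859095 55.70933314405605
at [ 570.4 -299.   330.6] yaw -0.0467 step mm 39.0 turn deg/row 0.03
[[-0.0444, -0.1477, 0.0242], [np.float64(-0.0001)]]
[[-0.0443, -0.1477, 0.0242], [np.float64(-0.0001)]]
[[-0.0443, -0.1477, 0.0242], [np.float64(-0.0001)]]
[[-0.0442, -0.1477, 0.0242], [np.float64(-0.0001)]]
[[-0.0441, -0.1478, 0.0242], [np.float64(-0.0001)]]
[[-0.0441, -0.1478, 0.0242], [np.float64(-0.0001)]]
[[-0.044, -0.1478, 0.0242], [np.float64(-0.0001)]]
[[-0.0439, -0.1478, 0.0242], [np.float64(-0.0001)]]
[[-0.0439, -0.1478, 0.0242], [np.float64(-0.0001)]]
[[-0.0438, -0.1479, 0.0242], [np.float64(-0.0001)]]
[[-0.0437, -0.1479, 0.0242], [np.float64(-0.0001)]]
[[-0.0437, -0.1479, 0.0242], [np.float64(-0.0001)]]
[[-0.0436, -0.1479, 0.0242], [np.float64(-0.0001)]]
[[-0.0435, -0.1479, 0.0242], [np.float64(-0.0001)]]
[[-0.0435, -0.148, 0.0242], [np.float64(-0.0001)]]
```

Request:
arm_command(
  rows=[
    [[-0.044, -0.148, 0.024], 0],
    [[-0.044, -0.148, 0.024], 0],
    [[-0.044, -0.148, 0.024], 0],
    [[-0.044, -0.148, 0.024], 0],
    [[-0.044, -0.148, 0.024], 0],
  ],
)

```text
t: 3.0
eef_pos: [522.6, -112.1, 300.2]
tcp_rot: [3.141, 0.001, -0.051]
ft_force: [1.6, -0.2, -0.2]
opening: 0.995
grip_force: 0.0
```

Request:
arm_command(
  rows=[
    [[-0.044, -0.148, 0.024], 0],
    [[-0.044, -0.148, 0.024], 0],
    [[-0.044, -0.148, 0.024], 0],
    [[-0.044, -0.148, 0.024], 0],
    [[-0.044, -0.148, 0.024], 0],
  ],
)

```text
t: 3.5
eef_pos: [477.1, 75.3, 270.3]
tcp_rot: [3.141, 0.0, -0.051]
ft_force: [0.3, 0.4, -0.4]
opening: 0.998
grip_force: 0.0
```

Request:
arm_command(
  rows=[
    [[-0.044, -0.148, 0.024], 0],
    [[-0.044, -0.148, 0.024], 0],
    [[-0.044, -0.148, 0.024], 0],
    [[-0.044, -0.148, 0.024], 0],
    [[-0.044, -0.148, 0.024], 0],
  ],
)

```text
t: 4.0
eef_pos: [431.8, 262.7, 240.3]
tcp_rot: [3.141, 0.0, -0.05]
ft_force: [0.3, -1.5, 0.1]
opening: 0.998
grip_force: 0.0
```

```bash
python3 - <<'E'
from h import *
im,d,cal=shot('wrist','w3.png');P=cloud(d,cal);np.savez('w3.npz',im=im,P=P,T=cal['world_to_cam'],K=cal['camera_matrix'])
for n in('plate_grip','grater_plate','grating_centre','slot_mouth','slot_home'):print(n,[(np.round(r['position'],1).tolist(),round(r['confidence'],2)) for r in models.mark_of('wrist',n)])
s=state();print(s['eef_pos'],s['tcp_rot'])
def fit(n,c,r,lo,hi):
    m=(np.hypot(P[...,0]-c[0],P[...,1]-c[1])<r)&(P[...,2]>lo)&(P[...,2]<hi)
    q=P[m]
    if len(q)<5: print(n,len(q));return
    rr=cv2.minAreaRect(q[:,:2].astype(np.float32))
    print(n,len(q),np.round(rr[0],1),np.round(rr[1],1),round(rr[2],1),'z',np.round(np.percentile(q[:,2],[5,50,95]),1))
fit('grip top',(488,303),40,40,56)
fit('plate',(486,255),85,3,9)
fit('box top',(478,24),100,68,85)
E
```

```text
plate_grip [([370.8, 201.1, 29.8], 0.94), ([490.9, 304.6, 26.1], 0.78), ([486.0, 253.3, -1.5], 0.22)]
grater_plate [([489.2, 252.5, -1.7], 0.89), ([317.0, 222.6, -2.4], 0.88), ([489.0, 240.3, 3.3], 0.16)]
grating_centre [([308.6, 225.0, 3.6], 0.84), ([491.0, 240.7, 4.4], 0.59)]
slot_mouth [([483.0, 75.5, 60.6], 0.62)]
slot_home [([473.3, 20.0, 60.8], 0.83)]
[432.63684556 261.34203641 240.79977027] [ 3.14122608e+00 -2.12070462e-05 -5.01732309e-02]
grip top 189 [487.8 306.4] [10.1 37.6] 89.7 z [44.3 47.3 48.8]
plate 4147 [472.8 255. ] [129.  116.6] 89.7 z [3.6 5.  6.8]
box top 2513 [474.7  21.4] [137.5 113.7] 82.0 z [70.5 73.3 75.7]
```

View pics/w3.png

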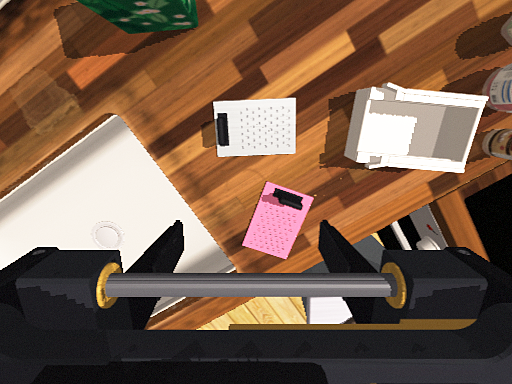

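The wrist picture shows the grey plate at (255,127) with its grip at (222,129), the pink look-alike at (279,220), and the box at (420,130). I'll fit the plate and box precisely.

```bash
cat > fit.py <<'E'
from h import *
def boxfit(P,c=(475,22),yaw=-0.12):
    m=(np.hypot(P[...,0]-c[0],P[...,1]-c[1])<105)&(P[...,2]>69)&(P[...,2]<76)
    q=P[m][:,:2];c=np.array(c,float)
    for _ in range(6):
        ex=np.array([np.cos(yaw),np.sin(yaw)]);ey=np.array([-ex[1],ex[0]])
        u=(q-c)@ex;v=(q-c)@ey
        ys=[];mid=[]
        for y in range(-55,30,6):
            s=(abs(v-y)<4);a=u[s&(u>25)];b=u[s&(u<-25)]
            if len(a)>3 and len(b)>3: ys.append(y);mid.append((np.median(a)+np.median(b))/2)
        k=np.polyfit(ys,mid,1)
        yaw-=np.arctan(k[0]);c=c+ex*k[1]
        e=(abs(u)<30)&(v<-50)    # end stop top
    w=v[e];print('box yaw',round(yaw,4),'c',np.round(c,1),'resid',round(np.std(np.array(mid)-np.polyval(k,ys)),2),'stop v',np.round(np.percentile(w,[3,50,97]),1) if len(w) else None,'lips',np.round(np.percentile(u,[2,98]),1),'v',np.round(np.percentile(v,[1,99]),1),len(ys))
    return c,yaw
E
python3 - <<'E'
from fit import *
z=np.load('w3.npz');P=z['P'];im=z['im'];hsv=cv2.cvtColor(im,cv2.COLOR_RGB2HSV)
boxfit(P);boxfit(np.load('top1.npz')['P'])
m=((hsv[...,1]<40)&(hsv[...,2]>120)).astype(np.uint8);m[:85]=0;m[175:]=0;m[:,:200]=0;m[:,310:]=0
m=cv2.morphologyEx(m,cv2.MORPH_CLOSE,np.ones((13,13)))
n,l,s,_=cv2.connectedComponentsWithStats(m);k=1+np.argmax(s[1:,4]);
cs,_=cv2.findContours((l==k).astype(np.uint8),0,1);ct=cs[0]
print('area',s[k]);rr=cv2.minAreaRect(ct);b=cv2.boxPoints(rr)
T=np.linalg.inv(z['T']);K=z['K']
def proj(uv,h):
    r=T[:3,:3]@np.array([(uv[0]-K[0,2])/K[0,0],-(uv[1]-K[1,2])/K[1,1],-1]);o=T[:3,3];return o+r*(h-o[2])/r[2]
W=np.array([proj(p,5) for p in ct[:,0].astype(float)])[:,:2].astype(np.float32)
print('plate rect',cv2.minAreaRect(W))
g=(np.hypot(P[...,0]-488,P[...,1]-306)<35)&(P[...,2]>44)&(P[...,2]<51)&(hsv[...,2]<90)
print('grip',cv2.minAreaRect(P[g][:,:2].astype(np.float32)),P[g].mean(0),g.sum())
E
```

```text
box yaw -0.1393 c [475.1  22. ] resid 0.3 stop v [-68.4 -64.5 -62.4] lips [-51.8  51.8] v [-68.1  65.3] 15
box yaw -0.1418 c [475.6  21.9] resid 0.9 stop v [-72.  -68.6 -66.7] lips [-51.9  51.9] v [-71.9  59.6] 15
area [ 213   98   83   59 4482]
plate rect ((487.3293151855469, 253.93319702148438), (129.8312225341797, 87.50968170166016), 89.63034057617188)
grip ((487.7159729003906, 305.57366943359375), (8.724407196044922, 37.48908615112305), 89.31282043457031) [487.95838344 305.59506267  47.43302776] 162
```

```bash
python3 - <<'E'
from h import *
plan(488,305.7,63,-0.008,5)
E
```

```text
at [432.6 261.3 240.8] yaw -0.0502 step mm 38.3 turn deg/row 0.48
[[0.0425, -0.0377, 0.1422], [np.float64(-0.0027)]]
[[0.0428, -0.0373, 0.1422], [np.float64(-0.0027)]]
[[0.0431, -0.0369, 0.1422], [np.float64(-0.0027)]]
[[0.0434, -0.0366, 0.1422], [np.float64(-0.0027)]]
[[0.0437, -0.0362, 0.1422], [np.float64(-0.0027)]]
```

Request:
arm_command(
  rows=[
    [[0.043, -0.037, 0.142], -0.0027],
    [[0.043, -0.037, 0.142], -0.0027],
    [[0.043, -0.037, 0.142], -0.0027],
    [[0.043, -0.037, 0.142], -0.0027],
    [[0.044, -0.037, 0.142], -0.0027],
  ],
  claw=0.5,
)

```text
t: 4.8
eef_pos: [489.0, 305.8, 62.2]
tcp_rot: [-3.142, -0.001, -0.008]
ft_force: [0.7, -0.6, 1.3]
opening: 0.639
grip_force: 0.0
```

Request:
arm_command(
  rows=[
    [[0, 0, 0], 0],
    [[0, 0, 0.05], 0],
    [[0, 0, 0.05], 0],
    [[0, 0, 0.05], 0],
    [[0, 0, 0.05], 0],
  ],
)

```text
t: 5.3
eef_pos: [487.9, 307.0, 13.2]
tcp_rot: [-3.141, -0.001, -0.007]
ft_force: [0.0, 0.1, -1.4]
opening: 0.502
grip_force: 0.0
```

```bash
python3 - <<'E'
from h import *
s=state();print(s['ft_force'])
plan(488,305.7,13,-0.008,1)
E
```

```text
[ 0.02565983  0.06567909 -1.39907756]
at [487.9 307.   13.2] yaw -0.0067 step mm 1.3 turn deg/row -0.07
[[0.0004, 0.0053, 0.0008], [np.float64(0.0004)]]
```

Request:
arm_command(
  rows=[
    [[0, 0.005, 0], 0],
    [[0, 0, 0], 0],
    [[0, 0, 0], 0],
    [[0, 0, 0], 0],
    [[0, 0, 0], 0],
  ],
  claw=0,
)

```text
t: 5.8
eef_pos: [488.0, 306.0, 13.7]
tcp_rot: [-3.141, -0.001, -0.006]
ft_force: [-0.6, -1.0, -0.1]
opening: 0.137
grip_force: 0.0
```

Request:
arm_command(
  rows=[
    [[0, 0, 0], 0],
    [[0, 0, -0.01], 0],
    [[0, 0, -0.05], 0],
    [[0, 0, -0.12], 0],
    [[0, 0, -0.12], 0],
  ],
)

```text
t: 6.3
eef_pos: [487.6, 305.8, 89.8]
tcp_rot: [3.141, 0.001, -0.007]
ft_force: [-0.7, 0.1, -0.4]
opening: 0.006
grip_force: 0.0
```

```bash
python3 - <<'E'
from h import *
s=state();print(s['ft_force'],s['opening'],s['grip_force'])
# target: plate origin at box y=+130 => grip (TCP) at box y=182
yaw=-0.140;c=np.array([475.1,22.])+5*np.array([.139,.99]);ey=np.array([-np.sin(yaw),np.cos(yaw)])
for y in(182,):
    p=c+ey*y;print(y,p)
plan(*p,95,yaw,5)
E
```

```text
[-0.6534369   0.09931403 -0.35480047] 0.005603856597902091 0.0
182 [501.19184687 207.16931131]
at [487.6 305.8  89.8] yaw -0.0065 step mm 19.9 turn deg/row -1.53
[[0.0114, 0.0789, -0.0042], [np.float64(0.0085)]]
[[0.0135, 0.0785, -0.0042], [np.float64(0.0085)]]
[[0.0156, 0.0781, -0.0042], [np.float64(0.0085)]]
[[0.0177, 0.0777, -0.0042], [np.float64(0.0085)]]
[[0.0197, 0.0772, -0.0042], [np.float64(0.0085)]]
```

The fingers were still closing when I lifted, so the grip was missed. I'll reopen and look again.

Request:
arm_command(
  rows=[
    [[-0.2, 0, -0.1], 0],
    [[-0.1, 0.1, -0.12], 0],
    [[0, 0.1, -0.12], 0],
    [[0, 0, 0], 0],
    [[0, 0, 0], 0],
  ],
  claw=0.5,
)

```text
t: 6.8
eef_pos: [418.1, 256.3, 172.0]
tcp_rot: [-3.141, -0.002, -0.007]
ft_force: [-0.2, 0.2, -0.4]
opening: 0.374
grip_force: 0.0
```

```bash
cat >> fit.py <<'E'
def platefit(im,P,cal,h=5,c0=(488,254),r=95):
    hsv=cv2.cvtColor(im,cv2.COLOR_RGB2HSV)
    m=((hsv[...,1]<45)&(hsv[...,2]>110)&(np.hypot(P[...,0]-c0[0],P[...,1]-c0[1])<r)&(P[...,2]>h-5)&(P[...,2]<h+8)).astype(np.uint8)
    m=cv2.morphologyEx(m,cv2.MORPH_CLOSE,np.ones((13,13)))
    n,l,s,_=cv2.connectedComponentsWithStats(m);k=1+np.argmax(s[1:,4])
    ct=cv2.findContours((l==k).astype(np.uint8),0,1)[0][0][:,0].astype(float)
    T=np.linalg.inv(cal['world_to_cam']);K=np.array(cal['camera_matrix'])
    r=np.stack([(ct[:,0]-K[0,2])/K[0,0],-(ct[:,1]-K[1,2])/K[1,1],-np.ones(len(ct))],1)@T[:3,:3].T;o=T[:3,3]
    W=(o+r*((h-o[2])/r[:,2])[:,None])[:,:2].astype(np.float32)
    print('plate rect',cv2.minAreaRect(W))
def gripfit(P,im,c=(488,306),lo=44,hi=52):
    hsv=cv2.cvtColor(im,cv2.COLOR_RGB2HSV)
    g=(np.hypot(P[...,0]-c[0],P[...,1]-c[1])<35)&(P[...,2]>lo)&(P[...,2]<hi)&(hsv[...,2]<90)
    if g.sum()>5: print('grip',cv2.minAreaRect(P[g][:,:2].astype(np.float32)),P[g].mean(0),g.sum())
E
python3 - <<'E'
from fit import *
im,d,cal=shot('wrist','w4.png');P=cloud(d,cal)
platefit(im,P,cal);gripfit(P,im);boxfit(P)
print(state()['eef_pos'],state()['opening'])
E
```

```text
plate rect ((487.4549865722656, 253.62661743164062), (130.33949279785156, 86.47557830810547), 89.59477233886719)
grip ((487.4125671386719, 305.63653564453125), (8.9752197265625, 38.64064407348633), 89.82867431640625) [487.90035112 305.47287456  47.34342805] 251
box yaw -0.1477 c [475.  22.] resid 0.52 stop v [-68.5 -64.2 -62.5] lips [-52.1  52. ] v [-67.9  66.3] 13
[417.79346388 256.44885    171.00772411] 0.41067008342531414
```

View pics/w4.png

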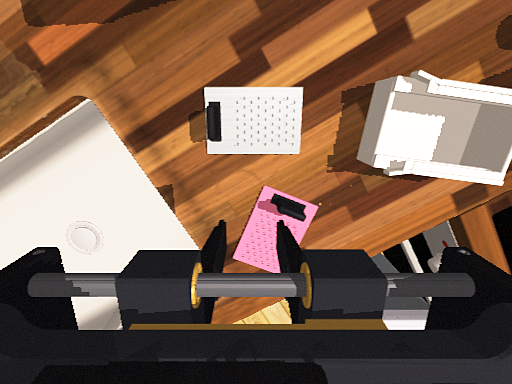

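The plate hasn't moved: it is at pixel (254,120) with its grip at (214,120). I'll grasp again and allow more time for closing.

Request:
arm_command(
  rows=[
    [[0.07, -0.049, 0.108], 0],
    [[0.07, -0.049, 0.108], 0],
    [[0.07, -0.049, 0.108], 0],
    [[0.07, -0.049, 0.108], 0],
    [[0, 0, 0], 0],
  ],
  claw=0.5,
)

```text
t: 7.35
eef_pos: [487.6, 305.4, 58.0]
tcp_rot: [3.139, 0.006, -0.006]
ft_force: [-0.5, 0.9, 0.5]
opening: 0.502
grip_force: 0.0
```

Request:
arm_command(
  rows=[
    [[0, 0, 0.05], 0],
    [[0, 0, 0.05], 0],
    [[0, 0, 0.05], 0],
    [[0, 0, 0.045], 0],
    [[0, 0, 0], 0],
  ],
  claw=0.3,
)

```text
t: 7.85
eef_pos: [487.3, 304.4, 12.6]
tcp_rot: [3.141, 0.002, -0.007]
ft_force: [-0.2, 0.6, 0.3]
opening: 0.297
grip_force: 0.0
```

Request:
arm_command(
  rows=[
    [[0, 0, 0], 0],
    [[0, 0, 0], 0],
    [[0, 0, 0], 0],
    [[0, 0, 0], 0],
    [[0, 0, 0], 0],
  ],
  claw=0,
)

```text
t: 8.35
eef_pos: [488.2, 304.9, 14.1]
tcp_rot: [-3.141, -0.0, -0.007]
ft_force: [0.2, -0.1, -0.0]
opening: 0.005
grip_force: 0.0
```

Request:
arm_command(
  rows=[
    [[0, 0, 0], 0],
    [[0, 0, 0], 0],
    [[0, 0, 0], 0],
    [[0, 0, 0], 0],
    [[0, 0, 0], 0],
  ],
)

```text
t: 8.85
eef_pos: [488.1, 304.9, 13.9]
tcp_rot: [3.141, -0.0, -0.006]
ft_force: [-0.2, 0.1, -0.4]
opening: 0.004
grip_force: 0.0
```

```bash
python3 - <<'E'
from fit import *
im,d,cal=shot('wrist','w5.png');P=cloud(d,cal)
platefit(im,P,cal);gripfit(P,im)
im2,d2,cal2=shot('scene');cal3=cal2
K=np.array(cal2['camera_matrix']);p=np.array(cal2['world_to_cam'])@[488,305,14,1];uv=(K[:2,:2]@[p[0]/-p[2],-p[1]/-p[2]])+K[:2,2]
print(uv,state()['eef_pos'],state()['opening'])
u,v=uv.astype(int)
b=im2[max(0,v-75):v+75,max(0,u-75):u+75]
a=np.hstack([cv2.resize(im,(400,300)),cv2.resize(b,(400,300))])
cv2.imwrite('pics/w5.png',a[:,:,::-1])
E
```

```text
plate rect ((488.0409851074219, 253.89859008789062), (129.52926635742188, 86.6570816040039), 89.64929962158203)
grip ((502.25067138671875, 305.6507873535156), (9.20741081237793, 10.917149543762207), 89.44202423095703) [502.47977947 305.72901994  47.37687509] 217
[155.82981928 239.96438005] [488.03836214 304.89583886  13.8915878 ] 0.009860407417805259
```

View pics/w5.png

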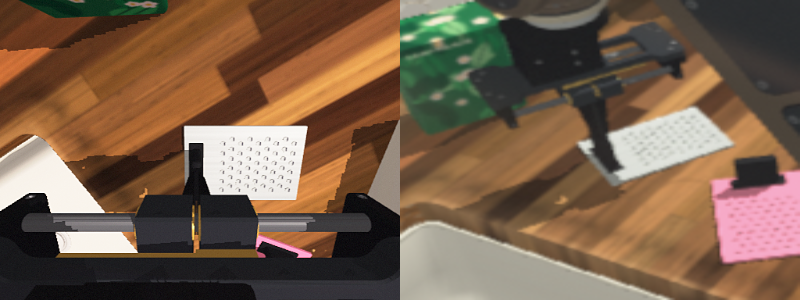

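The picture shows the fingers at (197,170), right at the plate's black grip, yet the opening reads shut. I'll check with depth where the fingers and grip really are.

```bash
python3 - <<'E'
from fit import *
for c in('wrist','scene'):
    im,d,cal=shot(c);P=cloud(d,cal)
    m=(abs(P[...,0]-488)<45)&(abs(P[...,1]-305)<45)&(P[...,2]>9)&(P[...,2]<130)&(im.max(-1)<110)
    q=P[m]
    for lo in range(10,120,10):
        s=q[(q[:,2]>=lo)&(q[:,2]<lo+10)]
        if len(s)>3: print(c,lo,len(s),'x',np.round(np.percentile(s[:,0],[5,50,95])),'y',np.round(np.percentile(s[:,1],[5,50,95])))
s=state();print(s['opening'],s['grip_force'],s['eef_pos'])
E
```

```text
wrist 10 46 x [505. 507. 508.] y [301. 306. 310.]
wrist 20 48 x [506. 507. 508.] y [302. 306. 310.]
wrist 30 60 x [506. 507. 508.] y [302. 306. 310.]
wrist 40 227 x [498. 504. 508.] y [301. 306. 310.]
wrist 50 87 x [497. 499. 499.] y [301. 305. 310.]
wrist 60 153 x [497. 499. 500.] y [299. 305. 312.]
wrist 70 206 x [497. 499. 500.] y [298. 306. 313.]
wrist 80 285 x [498. 499. 500.] y [297. 306. 314.]
wrist 90 130 x [497. 499. 500.] y [299. 305. 312.]
wrist 100 80 x [478. 497. 499.] y [304. 306. 307.]
wrist 110 7 x [476. 477. 478.] y [307. 307. 307.]
scene 10 17 x [466. 469. 496.] y [302. 310. 310.]
scene 20 20 x [466. 469. 492.] y [302. 308. 311.]
scene 30 20 x [467. 471. 500.] y [302. 309. 310.]
scene 40 29 x [466. 476. 494.] y [302. 308. 310.]
scene 50 12 x [475. 476. 478.] y [301. 305. 311.]
scene 60 23 x [474. 476. 480.] y [298. 306. 313.]
scene 70 25 x [474. 476. 482.] y [297. 305. 313.]
scene 80 22 x [474. 476. 483.] y [298. 307. 315.]
scene 90 32 x [474. 476. 480.] y [297. 307. 316.]
scene 100 28 x [474. 476. 479.] y [294. 304. 316.]
scene 110 5 x [474. 475. 476.] y [297. 300. 314.]
0.010500730082938262 0.0 [488.04159819 304.90103312  13.87370497]
```

```bash
python3 - <<'E'
from fit import *
for f,t in(('w3',(432.6,261.3,240.8,-.05)),('w2',(570.4,-299,330.6,-.047))):
    z=np.load(f+'.npz');P=z['P']-np.array(t[:3]);c,s=np.cos(t[3]),np.sin(t[3])
    x=P[...,0]*c+P[...,1]*s;y=-P[...,0]*s+P[...,1]*c;h=P[...,2]
    m=(abs(x)<40)&(abs(y)<75)&(h>-20)&(h<120)
    for lo in range(-20,110,10):
        k=m&(h>=lo)&(h<lo+10)
        for sg in(1,-1):
            q=k&(y*sg>0)
            if q.sum()>5: print(f,lo,sg,q.sum(),'x',np.round(np.percentile(x[q],[5,95])),'y',np.round(np.percentile(y[q],[5,95])))
E
```

```text
w3 30 1 72 x [-9. 10.] y [50. 53.]
w3 30 -1 69 x [-10.  10.] y [-48. -45.]
w3 40 1 179 x [-10.  10.] y [50. 54.]
w3 40 -1 175 x [-10.  10.] y [-50. -45.]
w3 50 1 233 x [-10.  10.] y [50. 56.]
w3 50 -1 238 x [-10.  11.] y [-51. -45.]
w3 60 1 287 x [-9. 11.] y [49. 57.]
w3 60 -1 292 x [-9. 11.] y [-52. -45.]
w3 70 1 313 x [-4. 11.] y [50. 58.]
w3 70 -1 316 x [-4. 11.] y [-54. -45.]
w3 80 1 321 x [ 2. 11.] y [49. 59.]
w3 80 -1 317 x [ 2. 11.] y [-55. -45.]
w3 90 1 382 x [-12.  11.] y [50. 60.]
w3 90 -1 384 x [-12.  11.] y [-56. -46.]
w3 100 1 290 x [-12.   3.] y [51. 52.]
w3 100 -1 268 x [-12.   3.] y [-47. -47.]
w2 30 1 44 x [-8. 12.] y [49. 53.]
w2 30 -1 36 x [-8. 12.] y [-50. -46.]
w2 40 1 177 x [-8. 12.] y [49. 53.]
w2 40 -1 174 x [-9. 12.] y [-49. -46.]
w2 50 1 221 x [-8. 12.] y [49. 55.]
w2 50 -1 232 x [-8. 12.] y [-51. -46.]
w2 60 1 285 x [-8. 12.] y [49. 56.]
w2 60 -1 288 x [-8. 12.] y [-53. -46.]
w2 70 1 307 x [-3. 12.] y [49. 57.]
w2 70 -1 307 x [-3. 12.] y [-54. -46.]
w2 80 1 319 x [ 3. 12.] y [49. 58.]
w2 80 -1 321 x [ 3. 12.] y [-55. -46.]
w2 90 1 407 x [-9. 13.] y [49. 59.]
w2 90 -1 403 x [-10.  12.] y [-56. -46.]
w2 100 1 269 x [-11.   5.] y [50. 51.]
w2 100 -1 253 x [-11.   4.] y [-48. -47.]
```

The fingers' real tips sit about 35 mm above the reported TCP, so they closed just above the grip. I'll measure this offset exactly.

```bash
python3 - <<'E'
from fit import *
for f,t in(('w3',(432.6,261.3,240.8,-.05)),('w2',(570.4,-299,330.6,-.047))):
    z=np.load(f+'.npz');P=z['P']-np.array(t[:3]);c,s=np.cos(t[3]),np.sin(t[3])
    x=P[...,0]*c+P[...,1]*s;y=-P[...,0]*s+P[...,1]*c;h=P[...,2]
    m=(abs(x)<12)&(abs(abs(y)-50)<8)&(h>10)&(h<60)
    for sg in (1,-1): print(f,np.round(np.percentile(h[m&(y*sg>0)],[0,1,3,5,10,20]),1))
im,d,cal=shot('wrist');P=cloud(d,cal);gripfit(P,im)
s=state();print(s['eef_pos'],s['ft_force'])
E
```

```text
w3 [35.4 36.  36.7 37.3 38.8 41.7]
w3 [34.5 35.8 36.4 37.2 38.9 41.7]
w2 [36.7 37.8 38.4 38.6 39.9 42.5]
w2 [36.4 37.4 38.3 38.5 40.2 43. ]
grip ((502.348388671875, 305.65411376953125), (9.214240074157715, 11.480599403381348), 89.5634765625) [502.60714958 305.73839675  47.25649898] 221
[488.04210898 304.90678009  13.87878705] [-0.39749071  0.76111828 -0.02249144]
```

Request:
arm_command(
  rows=[
    [[0, 0, 0], 0],
    [[0, 0, 0], 0],
    [[0, 0, 0], 0],
    [[0, 0, 0], 0],
    [[0, 0, 0], 0],
  ],
  claw=0.4,
)

```text
t: 9.6
eef_pos: [488.1, 304.9, 13.9]
tcp_rot: [3.142, -0.0, -0.006]
ft_force: [-0.5, -0.1, 0.3]
opening: 0.363
grip_force: 0.0
```

Request:
arm_command(
  rows=[
    [[0, -0.003, 0.04], 0],
    [[0, 0, 0.04], 0],
    [[0, 0, 0.035], 0],
    [[0, 0, 0.025], 0],
    [[0, 0, 0], 0],
  ],
)

```text
t: 10.1
eef_pos: [487.5, 305.4, -22.4]
tcp_rot: [3.141, 0.002, -0.007]
ft_force: [-0.1, 0.3, -0.2]
opening: 0.4
grip_force: 0.0
```

Request:
arm_command(
  rows=[
    [[0, 0, 0], 0],
    [[0, 0, 0], 0],
    [[0, 0, 0], 0],
    [[0, 0, 0], 0],
    [[0, 0, 0], 0],
  ],
  claw=0,
)

```text
t: 10.6
eef_pos: [488.2, 305.7, -20.8]
tcp_rot: [-3.142, -0.0, -0.006]
ft_force: [-0.4, -1.0, 2.4]
opening: 0.101
grip_force: 30.0
```

Request:
arm_command(
  rows=[
    [[0, 0, 0], 0],
    [[0, 0, 0], 0],
    [[0, 0, 0], 0],
    [[0, 0, 0], 0],
    [[0, 0, 0], 0],
  ],
)

```text
t: 11.1
eef_pos: [488.2, 305.7, -20.8]
tcp_rot: [-3.142, -0.0, -0.006]
ft_force: [-0.3, -1.5, 6.0]
opening: 0.107
grip_force: 30.0
```

Gripped at 30 N with opening 0.107, which matches the 10 mm grip. Lift and carry it to in front of the mouth.

Request:
arm_command(
  rows=[
    [[0, 0, -0.02], 0],
    [[0, 0, -0.06], 0],
    [[0, 0, -0.1], 0],
    [[0, 0, -0.12], 0],
    [[0, 0, -0.08], 0],
  ],
)

```text
t: 11.6
eef_pos: [488.2, 305.8, 75.7]
tcp_rot: [-3.141, -0.001, -0.006]
ft_force: [-0.2, -0.1, -1.4]
opening: 0.106
grip_force: 30.0
```

```bash
python3 - <<'E'
from h import *
s=state();print(s['ft_force'],s['opening'],s['grip_force'])
plan(502.5,212,75,-0.142,5)
E
```

```text
[-0.24859705 -0.0560062  -1.40923277] 0.10622491187482395 29.999658465385437
at [488.2 305.8  75.7] yaw -0.0065 step mm 19.0 turn deg/row -1.55
[[0.0119, 0.075, 0.0005], [np.float64(0.0086)]]
[[0.0139, 0.0746, 0.0005], [np.float64(0.0086)]]
[[0.0159, 0.0742, 0.0005], [np.float64(0.0086)]]
[[0.0179, 0.0738, 0.0005], [np.float64(0.0086)]]
[[0.0199, 0.0732, 0.0005], [np.float64(0.0086)]]
```

Request:
arm_command(
  rows=[
    [[0.012, 0.075, 0], 0.0086],
    [[0.014, 0.0745, 0], 0.0086],
    [[0.016, 0.074, 0], 0.0086],
    [[0.018, 0.074, 0], 0.0086],
    [[0.02, 0.073, 0], 0.0086],
  ],
)

```text
t: 12.1
eef_pos: [502.3, 211.2, 73.9]
tcp_rot: [3.141, 0.0, -0.143]
ft_force: [-0.4, 0.8, -1.4]
opening: 0.103
grip_force: 30.0
```

```bash
cat >> fit.py <<'E'
def heldfit(im,P,cal,hrep,t,yaw):
    h=hrep+20.8+5; c=np.array(t[:2])+52*np.array([np.sin(yaw),-np.cos(yaw)])
    platefit(im,P,cal,h,c,85); gripfit(P,im,t[:2],h+34,h+47)
E
python3 - <<'E'
from fit import *
s=state();im,d,cal=shot('wrist','w6.png');P=cloud(d,cal);np.savez('w6.npz',im=im,P=P,T=cal['world_to_cam'],K=cal['camera_matrix'])
p=s['eef_pos'];y=s['tcp_rot'][2];print(p,s['tcp_rot'],s['ft_force'])
heldfit(im,P,cal,p[2],p,y);boxfit(P,yaw=-.142)
m=(np.hypot(P[...,0]-(p[0]-8),P[...,1]-(p[1]-60))<35)&(P[...,2]>70);q=P[m];A=np.c_[q[:,:2]-q[:,:2].mean(0),np.ones(len(q))];print('plane',np.linalg.lstsq(A,q[:,2],rcond=None)[0],len(q))
E
```

```text
[502.29256939 211.21144103  73.94863702] [ 3.14146198e+00  2.50449912e-04 -1.42574388e-01] [-0.41062634  0.81425776 -1.41173391]
plate rect ((498.0185241699219, 160.21511840820312), (129.03533935546875, 81.41822052001953), 81.8427963256836)
grip ((507.8954772949219, 213.55044555664062), (25.675031661987305, 30.149797439575195), 56.767642974853516) [509.95579382 210.73957606 141.51284497] 1178
box yaw -0.1696 c [477.2  21.6] resid 1.59 stop v None lips [-52.3  54.7] v [-34.9  64. ] 5
plane [2.64176388e+00 6.01147565e-02 1.80703681e+02] 18946
```

View pics/w6.png

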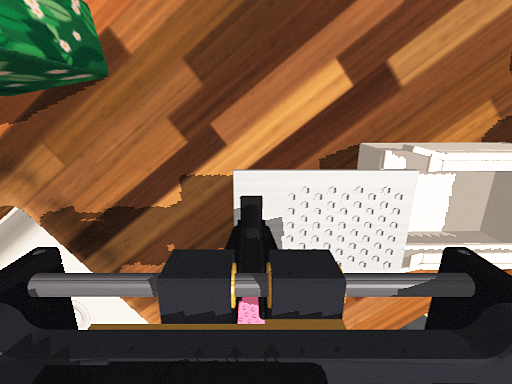

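The picture shows the held plate at (325,220) pointing into the box at (440,200). The plate's yaw of −0.142 matches the box's, and its sideways offset from the box line is under 1 mm. Now lower and slide it in.

Request:
arm_command(
  rows=[
    [[0, 0, 0.04], 0],
    [[0, 0, 0.04], 0],
    [[0, 0, 0.03], 0],
    [[0, 0, 0.02], 0],
    [[0, 0, 0], 0],
  ],
)

```text
t: 12.65
eef_pos: [501.9, 212.2, 40.4]
tcp_rot: [3.141, 0.001, -0.141]
ft_force: [-0.3, -0.1, -0.7]
opening: 0.102
grip_force: 30.0
```

Request:
arm_command(
  rows=[
    [[0, 0.02, 0], 0],
    [[0, 0.02, 0], 0],
    [[0, 0.02, 0], 0],
    [[0, 0.02, 0], 0],
    [[0, 0, 0], 0],
  ],
)

```text
t: 13.15
eef_pos: [499.6, 191.4, 41.6]
tcp_rot: [3.142, -0.0, -0.142]
ft_force: [0.4, 0.5, -1.4]
opening: 0.11
grip_force: 30.0
```

```bash
python3 - <<'E'
from fit import *
s=state();im,d,cal=shot('wrist');P=cloud(d,cal)
p=s['eef_pos'];y=s['tcp_rot'][2];print(p,s['tcp_rot'],s['ft_force'],s['moment'])
heldfit(im,P,cal,p[2],p,y);boxfit(P,yaw=-.142)
ex=np.array([np.cos(y),np.sin(y)]);ey=np.array([-ex[1],ex[0]]);r=P[...,:2]-p[:2];u=r@ex;v=r@ey
for v0 in(-30,-60,-90,-105):
    m=(abs(v-v0)<8)&(u>22)&(u<40)&(P[...,2]>50)&(P[...,2]<90);print(v0,m.sum(),np.median(P[m][:,2]) if m.sum() else None)
E
```

```text
[499.58031453 191.40993552  41.61728079] [ 3.14152456e+00 -1.76390337e-04 -1.42346709e-01] [ 0.36097077  0.50614936 -1.38612531] [ 0.1441948  -0.01387811 -0.03298157]
plate rect ((500.9850769042969, 131.35586547851562), (145.433349609375, 95.19956970214844), 81.86046600341797)
grip ((504.68719482421875, 189.0939483642578), (30.03404998779297, 25.488224029541016), 16.78367805480957) [507.22952461 191.11259015 109.15827876] 1178Traceback (most recent call last):
  File "<stdin>", line 4, in <module>
  File "fit.py", line 12, in boxfit
    k=np.polyfit(ys,mid,1)
    raise TypeError("expected non-empty vector for x")
TypeError: expected non-empty vector for x
```

Request:
arm_command(
  rows=[
    [[0, 0.02, 0.001], 0],
    [[0, 0.02, 0.001], 0],
    [[0, 0.02, 0], 0],
    [[0, 0.02, 0], 0],
    [[0, 0, 0], 0],
  ],
)

```text
t: 13.7
eef_pos: [496.7, 171.7, 40.9]
tcp_rot: [3.141, 0.0, -0.142]
ft_force: [0.5, 0.4, -1.0]
opening: 0.106
grip_force: 30.0
```

```bash
python3 - <<'E'
from fit import *
s=state();im,d,cal=shot('wrist');P=cloud(d,cal)
p=s['eef_pos'];y=s['tcp_rot'][2];print(p,s['tcp_rot'],s['ft_force'],s['moment'])
ex=np.array([np.cos(y),np.sin(y)]);ey=np.array([-ex[1],ex[0]]);r=P[...,:2]-p[:2];u=r@ex;v=r@ey
for v0 in(-10,-30,-60,-75,-90,-105):
    m=(abs(v-v0)<6)&(u>22)&(u<36)&(P[...,2]>50)&(P[...,2]<90);print(v0,m.sum(),np.median(P[m][:,2]) if m.sum() else None)
# lip top at +x side & gap
for v0 in(-95,-110,-120,-130,-150,-170):
    m=(abs(v-v0)<5)&(abs(u)<60)&(P[...,2]>70.5)&(P[...,2]<78);q=u[m];print('lip',v0,m.sum(),np.round([np.median(q[q>0]),np.median(q[q<0])],1))
E
```

```text
[496.67493496 171.69026589  40.92071457] [ 3.14139275e+00  1.30711989e-04 -1.42181607e-01] [ 0.48113062  0.35115105 -1.00784963] [ 0.08776023 -0.04332125 -0.03521217]
-10 320 66.65925455178092
-30 326 66.72513429353596
-60 321 66.79059618745481
-75 319 66.67199196786768
-90 325 66.61043040831399
-105 297 66.7242416584036
lip -95 226 [ 50.3 -54.8]
lip -110 319 [44.9  nan]
lip -120 326 [44.5  nan]
lip -130 330 [44.9  nan]
lip -150 331 [45. nan]
lip -170 266 [43.6  nan]
  return _methods._mean(a, axis=axis, dtype=dtype,
  ret = ret.dtype.type(ret / rcount)
```

Level and centred: the lip is at 44.7 mm against a nominal 44.5. Continue sliding.

Request:
arm_command(
  rows=[
    [[0, 0.02, 0], 0],
    [[0, 0.02, 0], 0],
    [[0, 0.02, 0], 0],
    [[0, 0.02, 0], 0],
    [[0, 0.02, 0], 0],
  ],
)

```text
t: 14.25
eef_pos: [493.2, 147.1, 40.9]
tcp_rot: [3.141, 0.0, -0.142]
ft_force: [-0.6, 0.0, -1.2]
opening: 0.104
grip_force: 30.0
```

Request:
arm_command(
  rows=[
    [[0, 0.02, 0], 0],
    [[0, 0.02, 0], 0],
    [[0, 0.02, 0], 0],
    [[0, 0.02, 0], 0],
    [[0, 0, 0], 0],
  ],
)

```text
t: 14.75
eef_pos: [490.4, 127.2, 40.9]
tcp_rot: [3.141, 0.0, -0.142]
ft_force: [-0.5, -0.4, -0.7]
opening: 0.103
grip_force: 30.0
```

Request:
arm_command(
  rows=[
    [[0, 0.02, 0], 0],
    [[0, 0.02, 0], 0],
    [[0, 0.02, 0], 0],
    [[0, 0.02, 0], 0],
    [[0, 0.02, 0], 0],
  ],
)

```text
t: 15.25
eef_pos: [486.8, 102.6, 40.9]
tcp_rot: [3.141, -0.0, -0.142]
ft_force: [0.3, -0.6, -0.5]
opening: 0.105
grip_force: 30.0
```

```bash
cat >> fit.py <<'E'
def inbox():
    s=state();im,d,cal=shot('wrist');P=cloud(d,cal)
    p=s['eef_pos'];y=s['tcp_rot'][2];print(p,s['tcp_rot'],s['ft_force'],s['moment'],s['opening'])
    print('s',(p[0]-475.1)*.1415+(p[1]-22)*.99,'lat',(p[0]-475.1)*.99-(p[1]-22)*.1415)
    ex=np.array([np.cos(y),np.sin(y)]);ey=np.array([-ex[1],ex[0]]);r=P[...,:2]-p[:2];u=r@ex;v=r@ey
    for v0 in(-10,-30,-60,-75,-90,-105):
        m=(abs(v-v0)<6)&(u>15)&(u<33)&(P[...,2]>50)&(P[...,2]<90);print(v0,m.sum(),np.round(np.median(P[m][:,2]),1) if m.sum() else None)
    for v0 in(-60,-75,-90):
        m=(abs(v-v0)<5)&(abs(u)<60)&(P[...,2]>70.5)&(P[...,2]<78);q=u[m];print('lip',v0,m.sum(),np.round([np.median(q[q>0]) if (q>0).any() else 0,np.median(q[q<0]) if (q<0).any() else 0],1))
    m=(u>12)&(u<32)&(v<-95)&(v>-140)&(P[...,2]>70.5)&(P[...,2]<78);print('stop top v',np.round(np.percentile(v[m],[3,50,97]),1) if m.sum() else None)
E
python3 -c "
from fit import *
inbox()"
```

```text
[486.8406874  102.56842573  40.91338134] [ 3.14148356e+00 -4.11194469e-05 -1.41574080e-01] [ 0.34420734 -0.5995673  -0.49272414] [0.09569882 0.02828723 0.00610676] 0.10521843925905264
s 81.42404873947379 lat 0.2228482809802248
-10 401 66.7
-30 412 66.7
-60 411 66.8
-75 400 66.8
-90 406 66.8
-105 400 66.7
lip -60 327 [44.7  0. ]
lip -75 334 [44.8  0. ]
lip -90 329 [44.7  0. ]
stop top v None
```

Request:
arm_command(
  rows=[
    [[0, 0.02, 0], 0],
    [[0, 0.02, 0], 0],
    [[0, 0.02, 0], 0],
    [[0, 0.02, 0], 0],
    [[0, 0, 0], 0],
  ],
)

```text
t: 15.8
eef_pos: [484.0, 82.7, 40.9]
tcp_rot: [3.141, 0.0, -0.142]
ft_force: [-0.8, 0.5, -0.3]
opening: 0.105
grip_force: 30.0
```

Request:
arm_command(
  rows=[
    [[0, 0.006, 0], 0],
    [[0, 0.006, 0], 0],
    [[0, 0.006, 0], 0],
    [[0, 0.006, 0], 0],
    [[0, 0, 0], 0],
  ],
)

```text
t: 16.3
eef_pos: [483.2, 77.2, 40.9]
tcp_rot: [3.141, -0.0, -0.142]
ft_force: [0.7, -0.4, -1.0]
opening: 0.102
grip_force: 30.0
```

```bash
python3 -c "
from fit import *
inbox()"
```

```text
[483.19183695  77.18902362  40.91419128] [ 3.14148223e+00 -1.83692184e-05 -1.41560805e-01] [ 0.67281674 -0.3821934  -1.04181488] [ 0.12403387  0.04595213 -0.00435087] 0.10184809103555112
s 55.782128316134944 lat 0.20167173681299122
-10 407 66.7
-30 404 66.7
-60 400 66.9
-75 404 66.8
-90 415 66.8
-105 407 66.8
lip -60 337 [45.  0.]
lip -75 326 [44.9  0. ]
lip -90 336 [44.8  0. ]
stop top v [-124.5 -121.  -118.8]
```

Request:
arm_command(
  rows=[
    [[0, 0.004, 0], 0],
    [[0, 0.004, 0], 0],
    [[0, 0, 0], 0],
    [[0, 0, 0], 0],
    [[0, 0, 0], 0],
  ],
)

```text
t: 16.85
eef_pos: [483.0, 75.3, 40.9]
tcp_rot: [3.142, -0.0, -0.142]
ft_force: [0.3, -0.5, -0.7]
opening: 0.102
grip_force: 30.0
```

Request:
arm_command(
  rows=[
    [[0, 0.004, 0], 0],
    [[0, 0, 0], 0],
    [[0, 0, 0], 0],
    [[0, 0, 0], 0],
    [[0, 0, 0], 0],
  ],
)

```text
t: 17.35
eef_pos: [482.8, 74.3, 40.9]
tcp_rot: [3.142, -0.0, -0.142]
ft_force: [-0.1, -0.1, -0.3]
opening: 0.105
grip_force: 30.0
```

Request:
arm_command(
  rows=[
    [[0, 0.004, 0], 0],
    [[0, 0.004, 0], 0],
    [[0, 0, 0], 0],
    [[0, 0, 0], 0],
    [[0, 0, 0], 0],
  ],
)

```text
t: 17.85
eef_pos: [482.6, 74.0, 41.2]
tcp_rot: [-3.14, -0.0, -0.142]
ft_force: [-1.0, 17.6, 2.6]
opening: 0.105
grip_force: 30.0
```

Request:
arm_command(
  rows=[
    [[0, 0.004, 0], 0],
    [[0, 0, 0], 0],
    [[0, 0, 0], 0],
    [[0, 0, 0], 0],
    [[0, 0, 0], 0],
  ],
)

```text
t: 18.35
eef_pos: [482.6, 74.0, 41.4]
tcp_rot: [-3.138, -0.001, -0.142]
ft_force: [-0.7, 28.1, 4.0]
opening: 0.103
grip_force: 30.0
```

The plate is against the stop (28 N). Relax the push, settle the plate on the ledges, then release.

Request:
arm_command(
  rows=[
    [[0, -0.007, 0], 0],
    [[0, 0, 0.003], 0],
    [[0, 0, 0.003], 0],
    [[0, 0, 0], 0],
    [[0, 0, 0], 0],
  ],
)

```text
t: 18.85
eef_pos: [482.8, 74.1, 39.7]
tcp_rot: [-3.14, -0.001, -0.142]
ft_force: [-1.1, 12.9, 3.1]
opening: 0.107
grip_force: 30.0
```

```bash
python3 -c "
from fit import *
inbox()"
```

```text
[482.83528909  74.07198931  39.69477846] [-3.14044685e+00 -6.65221907e-04 -1.41617405e-01] [-1.12323966 12.89301737  3.08822167] [2.12321126 0.0436944  0.13930691] 0.1074809272524728
s 52.64581282126349 lat 0.2897497077637343
-10 394 65.5
-30 413 65.5
-60 414 65.7
-75 397 65.5
-90 418 65.6
-105 416 65.5
lip -60 348 [44.6  0. ]
lip -75 334 [44.8  0. ]
lip -90 330 [45.2  0. ]
stop top v [-121.5 -117.8 -115.6]
```

Request:
arm_command(
  rows=[
    [[0, 0, 0.001], 0],
    [[0, 0, 0], 0],
    [[0, 0, 0], 0],
    [[0, 0, 0], 0],
    [[0, 0, 0], 0],
  ],
  claw=0.4,
)

```text
t: 19.4
eef_pos: [482.6, 72.9, 39.2]
tcp_rot: [3.141, -0.0, -0.142]
ft_force: [-0.3, -0.2, 0.3]
opening: 0.394
grip_force: 0.0
```

Request:
arm_command(
  rows=[
    [[0, 0, 0], 0],
    [[0, 0, -0.04], 0],
    [[0, 0, -0.1], 0],
    [[-0.02, 0, -0.16], 0],
    [[-0.05, 0, -0.16], 0],
  ],
)

```text
t: 19.9
eef_pos: [465.3, 75.4, 155.9]
tcp_rot: [3.141, 0.0, -0.142]
ft_force: [-0.4, 0.4, -0.1]
opening: 0.395
grip_force: 0.0
```

```bash
cat >> fit.py <<'E'
def home(P,im,c=(475.1,22.),yaw=-.142):
    ex=np.array([np.cos(yaw),np.sin(yaw)]);ey=np.array([-ex[1],ex[0]]);r=P[...,:2]-c;u=r@ex;v=r@ey;z=P[...,2]
    m=(abs(u)<32)&(v>-75)&(v<-50)&(z>70)&(z<78);print('stop top v',np.round(np.percentile(v[m],[3,50,97]),1),m.sum())
    hsv=cv2.cvtColor(im,cv2.COLOR_RGB2HSV)
    m=(abs(u)<25)&(abs(v-52)<25)&(z>98)&(z<114)&(hsv[...,2]<100)
    print('grip u,v,z',np.round([u[m].mean(),(u[m].min()+u[m].max())/2,v[m].mean(),v[m].min(),v[m].max(),z[m].mean()],1),m.sum(), cv2.minAreaRect(np.c_[u[m],v[m]].astype(np.float32)))
    for v0 in(-55,-40,-20,0,20): 
        m=(abs(u)<28)&(abs(v-v0)<6)&(z>50)&(z<90);print(v0,np.round(np.median(z[m]),1),m.sum())
E
python3 - <<'E'
from fit import *
print(state()['eef_pos'])
for c in('wrist','top'):
    im,d,cal=shot(c);home(cloud(d,cal),im)
E
```

```text
[465.30022296  75.4457806  155.89551759]
stop top v [-68.5 -65.5 -63.1] 313
grip u,v,z [  1.4   0.4  53.4  48.9  58.  107.2] 384 ((0.39063262939453125, 53.49750518798828), (38.762672424316406, 9.089765548706055), 0.2138032168149948)
-55 64.9 501
-40 65.0 495
-20 65.1 500
0 65.1 503
20 65.1 495
stop top v [-71.9 -68.5 -53.1] 38fit.py:49: RuntimeWarning: Mean of empty slice.
  print('grip u,v,z',np.round([u[m].mean(),(u[m].min()+u[m].max())/2,v[m].mean(),v[m].min(),v[m].max(),z[m].mean()],1),m.sum(), cv2.minAreaRect(np.c_[u[m],v[m]].astype(np.float32)))
  ret = ret.dtype.type(ret / rcount)
Traceback (most recent call last):
  File "fit.py", line 49, in home
    print('grip u,v,z',np.round([u[m].mean(),(u[m].min()+u[m].max())/2,v[m].mean(),v[m].min(),v[m].max(),z[m].mean()],1),m.sum(), cv2.minAreaRect(np.c_[u[m],v[m]].astype(np.float32)))
                                              ~~~~~~~~^^
ValueError: zero-size array to reduction operation minimum which has no identity
```

The plate is home: its top is at 65 mm along its whole length and the grip is 119 mm from the middle of the stop's top (nominal 120). It is also released. Now the lemon.

```bash
python3 - <<'E'
from h import *
P=np.load('top1.npz')['P']
m=(abs(P[...,0]-600)<160)&(abs(P[...,1]+370)<120)&(P[...,2]>80)
q=P[m];print(len(q));print(np.round(np.percentile(q,[0,5,50,95,100],axis=0)) if len(q) else '')
plan(600,-335,190,1.6,15)
E
```

```text
990
[[ 440. -300.  963.]
 [ 441. -295.  965.]
 [ 455. -279.  968.]
 [ 475. -254.  970.]
 [ 484. -250.  972.]]
at [466.2  75.8 159. ] yaw -0.1412 step mm 28.9 turn deg/row 6.65
[[0.0507, 0.1034, -0.0083], [np.float64(-0.0369)]]
[[0.0384, 0.1086, -0.0083], [np.float64(-0.0369)]]
[[0.0256, 0.1123, -0.0083], [np.float64(-0.0369)]]
[[0.0124, 0.1145, -0.0083], [np.float64(-0.0369)]]
[[-0.001, 0.1152, -0.0083], [np.float64(-0.0369)]]
[[-0.0143, 0.1143, -0.0083], [np.float64(-0.0369)]]
[[-0.0274, 0.1119, -0.0083], [np.float64(-0.0369)]]
[[-0.0402, 0.108, -0.0083], [np.float64(-0.0369)]]
[[-0.0525, 0.1026, -0.0083], [np.float64(-0.0369)]]
[[-0.064, 0.0958, -0.0083], [np.float64(-0.0369)]]
[[-0.0746, 0.0878, -0.0083], [np.float64(-0.0369)]]
[[-0.0843, 0.0785, -0.0083], [np.float64(-0.0369)]]
[[-0.0928, 0.0682, -0.0083], [np.float64(-0.0369)]]
[[-0.1001, 0.057, -0.0083], [np.float64(-0.0369)]]
[[-0.106, 0.045, -0.0083], [np.float64(-0.0369)]]
```

Request:
arm_command(
  rows=[
    [[0.051, 0.103, -0.01], -0.037],
    [[0.038, 0.109, -0.01], -0.037],
    [[0.026, 0.112, -0.01], -0.037],
    [[0.012, 0.115, -0.01], -0.037],
    [[-0.001, 0.115, -0.01], -0.037],
  ],
  claw=0.9,
)

```text
t: 20.5
eef_pos: [510.0, -62.5, 166.8]
tcp_rot: [-3.142, 0.0, 0.444]
ft_force: [0.0, 0.2, 0.2]
opening: 0.764
grip_force: 0.0
```

Request:
arm_command(
  rows=[
    [[-0.014, 0.114, -0.01], -0.037],
    [[-0.027, 0.112, -0.01], -0.037],
    [[-0.04, 0.108, -0.01], -0.037],
    [[-0.053, 0.103, -0.01], -0.037],
    [[-0.064, 0.096, -0.01], -0.037],
  ],
)

```text
t: 21.0
eef_pos: [554.8, -199.5, 179.2]
tcp_rot: [-3.141, 0.0, 1.026]
ft_force: [0.4, 0.1, 0.7]
opening: 0.899
grip_force: 0.0
```

Request:
arm_command(
  rows=[
    [[-0.075, 0.088, 0], -0.037],
    [[-0.084, 0.079, 0], -0.037],
    [[-0.093, 0.068, 0], -0.037],
    [[-0.1, 0.057, 0], -0.037],
    [[-0.106, 0.045, 0], -0.037],
  ],
)

```text
t: 21.5
eef_pos: [599.7, -336.3, 178.9]
tcp_rot: [-3.141, -0.0, 1.607]
ft_force: [0.1, -0.3, -0.0]
opening: 0.899
grip_force: 0.0
```

```bash
cat >> fit.py <<'E'
def lemonfit(im,P,c0=(601,-292)):
    hsv=cv2.cvtColor(im,cv2.COLOR_RGB2HSV)
    m=((hsv[...,0]>18)&(hsv[...,0]<36)&(hsv[...,1]>110)&(hsv[...,2]>60)&(P[...,2]>3)&(P[...,2]<65)&(np.hypot(P[...,0]-c0[0],P[...,1]-c0[1])<60)).astype(np.uint8)
    m=cv2.morphologyEx(m,cv2.MORPH_OPEN,np.ones((3,3)))
    n,l,s,_=cv2.connectedComponentsWithStats(m);k=1+np.argmax(s[1:,4]);q=P[l==k]
    # ellipsoid fit: semi axes 36,27.5,28, centre z 28
    from scipy.optimize import least_squares
    def f(p):
        c,sn=np.cos(p[2]),np.sin(p[2]);x=q[:,0]-p[0];y=q[:,1]-p[1]
        a=(x*c+y*sn)/p[4];b=(-x*sn+y*c)/27.5;h=(q[:,2]-p[3])/28
        return (np.sqrt(a*a+b*b+h*h)-1)*28
    for g in(0,.8,1.6,2.4):
        r=least_squares(f,[q[:,0].mean(),q[:,1].mean(),g,28,36],loss='soft_l1');print('lemon',np.round(r.x,2),'cost',round(r.cost,1))
    print('px',s[k],'top z',np.percentile(q[:,2],99))
E
python3 - <<'E'
from fit import *
s=state();print(s['eef_pos'],s['tcp_rot'])
im,d,cal=shot('wrist','w7.png');P=cloud(d,cal);lemonfit(im,P)
print([(np.round(r['position']).tolist(),round(r['confidence'],2)) for r in models.mark_of('wrist','lemon_centre')])
E
```

```text
[ 599.70227313 -336.34883491  178.94557537] [-3.14115538e+00 -2.73600606e-04  1.60672040e+00]
lemon [ 600.18 -291.97   -1.44   26.92   32.73] cost 255.3
lemon [ 600.18 -291.97    1.7    26.92   32.73] cost 255.3
lemon [ 600.18 -291.97    1.7    26.92   32.73] cost 255.3
lemon [ 600.18 -291.97    1.7    26.92   32.73] cost 255.3
px [ 232  114   41   55 1388] top z 55.887402986807295
[([602.0, -291.0, 29.0], 0.84)]
```

```bash
python3 - <<'E'
from h import *
plan(600.5,-292,60,1.70,5)
E
```

```text
at [ 599.7 -338.1  178.2] yaw 1.6032 step mm 25.4 turn deg/row 1.11
[[0.0368, 0.0018, 0.0946], [np.float64(-0.0062)]]
[[0.0368, 0.0025, 0.0946], [np.float64(-0.0062)]]
[[0.0367, 0.0032, 0.0946], [np.float64(-0.0062)]]
[[0.0367, 0.0039, 0.0946], [np.float64(-0.0062)]]
[[0.0366, 0.0047, 0.0946], [np.float64(-0.0062)]]
```

Request:
arm_command(
  rows=[
    [[0.037, 0.002, 0.094], -0.006],
    [[0.037, 0.002, 0.094], -0.006],
    [[0.037, 0.003, 0.094], -0.006],
    [[0.037, 0.004, 0.094], -0.006],
    [[0.037, 0.005, 0.094], -0.006],
  ],
)

```text
t: 22.1
eef_pos: [600.0, -287.6, 60.8]
tcp_rot: [-3.141, -0.0, 1.695]
ft_force: [-0.3, -0.2, 0.2]
opening: 0.895
grip_force: 0.0
```

```bash
python3 - <<'E'
from fit import *
im,d,cal=shot('wrist','w8.png');P=cloud(d,cal);lemonfit(im,P);np.savez('w8.npz',im=im,P=P)
s=state();p=s['eef_pos'];r=P-p;m=(abs(r[...,2]-60)<25)&(abs(abs(r[...,0])-45)<12)&(abs(r[...,1])<15);q=r[m]
print('fingers x', [np.round(np.median(q[q[:,0]*g>0],0),1) for g in(1,-1)],'tip',np.percentile(q[:,2],1))
plan(600.5,-292,-26,None,5)
E
```

```text
lemon [ 600.46 -292.06   -1.43   26.92   32.73] cost 499.3
lemon [ 600.46 -292.06    1.71   26.92   32.73] cost 499.3
lemon [ 600.46 -292.06    1.71   26.92   32.73] cost 499.3
lemon [ 600.46 -292.06    1.71   26.92   32.73] cost 499.3
px [ 223  171   57   71 2822] top z 55.6309961316027
fingers x [array([43.2,  6.9, 64.9]), array([-42.8,   2.1,  67.7])] tip 40.64293376436907
at [ 598.4 -285.4   56.9] yaw 1.6973 step mm 16.6 turn deg/row 0.0
[[-0.0054, 0.001, 0.0663], [np.float64(-0.0)]]
[[-0.0054, 0.001, 0.0663], [np.float64(-0.0)]]
[[-0.0054, 0.001, 0.0663], [np.float64(-0.0)]]
[[-0.0054, 0.001, 0.0663], [np.float64(-0.0)]]
[[-0.0054, 0.001, 0.0663], [np.float64(-0.0)]]
```

View pics/w8.png

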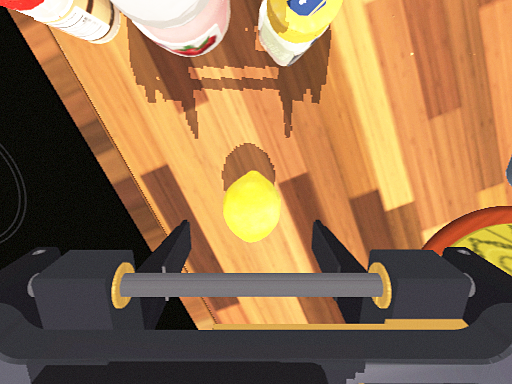

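The last picture shows the lemon at (252,205), long axis upright in the image and midway between the open fingers, with the jars well clear at the top. I'll let the arm settle and re-plan.

Request:
arm_command(
  rows=[
    [[0, 0, 0], 0],
    [[0, 0, 0], 0],
    [[0, 0, 0], 0],
    [[0, 0, 0], 0],
    [[0, 0, 0], 0],
  ],
)

```text
t: 22.65
eef_pos: [600.6, -289.2, 62.4]
tcp_rot: [3.141, 0.001, 1.696]
ft_force: [0.6, -0.5, 0.2]
opening: 0.905
grip_force: 0.0
```

```bash
python3 - <<'E'
from h import *
plan(600.5,-292,-26,None,4)
E
```

```text
at [ 600.6 -289.2   62.4] yaw 1.6957 step mm 22.1 turn deg/row 0.0
[[-0.0028, -0.0004, 0.0884], [np.float64(-0.0)]]
[[-0.0028, -0.0004, 0.0884], [np.float64(-0.0)]]
[[-0.0028, -0.0004, 0.0884], [np.float64(-0.0)]]
[[-0.0028, -0.0004, 0.0884], [np.float64(-0.0)]]
```

Request:
arm_command(
  rows=[
    [[-0.003, 0, 0.1], 0],
    [[-0.003, 0, 0.1], 0],
    [[-0.003, 0, 0.1], 0],
    [[-0.002, 0, 0.048], 0],
    [[0, 0, 0], 0],
  ],
)

```text
t: 23.15
eef_pos: [600.1, -291.3, -26.6]
tcp_rot: [-3.14, -0.001, 1.696]
ft_force: [0.4, -0.3, -0.5]
opening: 0.902
grip_force: 0.0
```

Request:
arm_command(
  rows=[
    [[0, 0, 0], 0],
    [[0, 0, 0], 0],
    [[0, 0, 0], 0],
    [[0, 0, 0], 0],
    [[0, 0, 0], 0],
  ],
  claw=0,
)

```text
t: 23.65
eef_pos: [601.1, -291.7, -24.7]
tcp_rot: [3.141, 0.001, 1.696]
ft_force: [-0.5, 0.1, 4.1]
opening: 0.553
grip_force: 30.0
```

Request:
arm_command(
  rows=[
    [[0, 0, 0], 0],
    [[0, 0, 0], 0],
    [[0, 0, 0], 0],
    [[0, 0, 0], 0],
    [[0, 0, 0], 0],
  ],
)

```text
t: 24.15
eef_pos: [601.1, -291.7, -24.7]
tcp_rot: [3.141, 0.001, 1.696]
ft_force: [-0.8, 1.7, 6.0]
opening: 0.552
grip_force: 30.0
```

Gripped at 52 mm and 30 N. Lift straight up well above the jars.

Request:
arm_command(
  rows=[
    [[0, 0, -0.04], 0],
    [[0, 0, -0.12], 0],
    [[0, 0, -0.16], 0],
    [[0, 0, -0.16], 0],
    [[0, 0, -0.16], 0],
  ],
)

```text
t: 24.65
eef_pos: [600.3, -291.3, 136.6]
tcp_rot: [-3.141, -0.0, 1.696]
ft_force: [0.6, -0.6, -1.4]
opening: 0.554
grip_force: 30.0
```

Request:
arm_command(
  rows=[
    [[0, 0, -0.03], 0],
    [[0, 0, 0], 0],
    [[0, 0, 0], 0],
    [[0, 0, 0], 0],
    [[0, 0, 0], 0],
  ],
)

```text
t: 25.15
eef_pos: [600.3, -291.3, 140.7]
tcp_rot: [-3.14, -0.001, 1.696]
ft_force: [-0.2, 1.6, -0.9]
opening: 0.557
grip_force: 30.0
```

```bash
python3 - <<'E'
from h import *
s=state();print(s['opening'],s['ft_force'],s['grip_force'])
plan(473.4,8,143,1.429,15)
E
```

```text
0.556774506735518 [-0.19227049  1.55239415 -0.88742673] 29.999786278931424
at [ 600.3 -291.3  140.7] yaw 1.6962 step mm 21.7 turn deg/row -1.02
[[0.0834, -0.0236, -0.0006], [np.float64(0.0057)]]
[[0.083, -0.0251, -0.0006], [np.float64(0.0057)]]
[[0.0825, -0.0265, -0.0006], [np.float64(0.0057)]]
[[0.082, -0.028, -0.0006], [np.float64(0.0057)]]
[[0.0815, -0.0295, -0.0006], [np.float64(0.0057)]]
[[0.081, -0.0309, -0.0006], [np.float64(0.0057)]]
[[0.0804, -0.0324, -0.0006], [np.float64(0.0057)]]
[[0.0798, -0.0338, -0.0006], [np.float64(0.0057)]]
[[0.0792, -0.0352, -0.0006], [np.float64(0.0057)]]
[[0.0786, -0.0366, -0.0006], [np.float64(0.0057)]]
[[0.0779, -0.038, -0.0006], [np.float64(0.0057)]]
[[0.0772, -0.0394, -0.0006], [np.float64(0.0057)]]
[[0.0765, -0.0408, -0.0006], [np.float64(0.0057)]]
[[0.0758, -0.0421, -0.0006], [np.float64(0.0057)]]
[[0.075, -0.0435, -0.0006], [np.float64(0.0057)]]
```

Request:
arm_command(
  rows=[
    [[0.083, -0.024, 0], 0.0057],
    [[0.083, -0.025, 0], 0.0057],
    [[0.083, -0.026, 0], 0.0057],
    [[0.082, -0.028, 0], 0.0057],
    [[0.082, -0.03, 0], 0.0057],
  ],
)

```text
t: 25.65
eef_pos: [557.8, -190.8, 141.4]
tcp_rot: [-3.14, -0.001, 1.606]
ft_force: [0.7, -0.1, -1.6]
opening: 0.557
grip_force: 30.0
```

Request:
arm_command(
  rows=[
    [[0.081, -0.031, 0], 0.0057],
    [[0.08, -0.032, 0], 0.0057],
    [[0.08, -0.034, 0], 0.0057],
    [[0.079, -0.035, 0], 0.0057],
    [[0.079, -0.037, 0], 0.0057],
  ],
)

```text
t: 26.15
eef_pos: [515.5, -91.1, 141.6]
tcp_rot: [-3.141, -0.0, 1.516]
ft_force: [-0.2, 0.1, -1.6]
opening: 0.557
grip_force: 30.0
```

Request:
arm_command(
  rows=[
    [[0.078, -0.038, 0], 0.0057],
    [[0.077, -0.039, 0], 0.0057],
    [[0.077, -0.041, 0], 0.0057],
    [[0.076, -0.042, 0], 0.0057],
    [[0.075, -0.043, 0], 0.0057],
  ],
)

```text
t: 26.65
eef_pos: [473.5, 8.8, 141.6]
tcp_rot: [-3.141, 0.0, 1.427]
ft_force: [-0.1, -0.8, -0.4]
opening: 0.554
grip_force: 30.0
```

Request:
arm_command(
  rows=[
    [[0, 0, 0], 0],
    [[0, 0, 0], 0],
    [[0, 0, 0], 0],
    [[0, 0, 0], 0],
    [[0, 0, 0], 0],
  ],
)

```text
t: 27.15
eef_pos: [474.3, 7.5, 142.0]
tcp_rot: [-3.141, 0.0, 1.427]
ft_force: [-0.1, 0.3, -0.9]
opening: 0.558
grip_force: 30.0
```

```bash
python3 - <<'E'
from fit import *
s=state();p=s['eef_pos'];print(s['opening'],s['ft_force'],s['tcp_rot'])
im,d,cal=shot('wrist','w9.png');P=cloud(d,cal);np.savez('w9.npz',im=im,P=P)
Q=P.copy();Q[...,2]-=p[2]+24.7;lemonfit(im,Q,p[:2])
try: home(P,im)
except Exception as e: print(e)
plan(473.4,8,58,1.429,5)
E
```

```text
0.5582893692891295 [-0.10691406  0.26583334 -0.88001547] [-3.14137992e+00  1.31470264e-04  1.42699716e+00]
lemon [474.22  11.2   -3.26  26.7   26.88] cost 1639.0
lemon [474.22  11.2    3.03  26.7   26.88] cost 1639.0
lemon [473.43   4.81   1.45  27.29  35.57] cost 926.5
lemon [473.43   4.81   1.45  27.29  35.57] cost 926.5
px [ 209  194   85   79 5404] top z 55.53293554630881
index -1 is out of bounds for axis 0 with size 0
at [474.2   7.6 142.1] yaw 1.427 step mm 16.8 turn deg/row 0.02
[[0.0002, -0.0007, 0.0672], [np.float64(-0.0001)]]
[[0.0002, -0.0007, 0.0672], [np.float64(-0.0001)]]
[[0.0002, -0.0007, 0.0672], [np.float64(-0.0001)]]
[[0.0002, -0.0007, 0.0672], [np.float64(-0.0001)]]
[[0.0002, -0.0007, 0.0672], [np.float64(-0.0001)]]
```

Request:
arm_command(
  rows=[
    [[0.004, -0.003, 0.1], 0],
    [[0.002, 0, 0.1], 0],
    [[0, 0, 0.08], 0],
    [[0, 0, 0.04], 0],
    [[0, 0, 0.02], 0],
  ],
)

```text
t: 27.7
eef_pos: [473.4, 9.5, 56.5]
tcp_rot: [-3.141, 0.0, 1.427]
ft_force: [-0.5, -0.4, -0.9]
opening: 0.552
grip_force: 30.0
```

Request:
arm_command(
  rows=[
    [[0, 0, 0], 0],
    [[0, 0, 0], 0],
    [[0, 0, 0], 0],
    [[0, 0, 0], 0],
    [[0, 0, 0], 0],
  ],
)

```text
t: 28.2
eef_pos: [473.7, 9.7, 57.5]
tcp_rot: [3.141, 0.0, 1.428]
ft_force: [0.2, -0.1, -0.9]
opening: 0.556
grip_force: 30.0
```

```bash
python3 - <<'E'
from fit import *
s=state();p=s['eef_pos'];print(s['opening'],s['ft_force'],s['tcp_rot'])
im,d,cal=shot('wrist','w10.png');P=cloud(d,cal)
Q=P.copy();Q[...,2]-=p[2]+24.7;lemonfit(im,Q,p[:2])
c=(475.1,22.);yaw=-.142
ex=np.array([np.cos(yaw),np.sin(yaw)]);ey=np.array([-ex[1],ex[0]]);r=P[...,:2]-c;u=r@ex;v=r@ey;z=P[...,2]
hsv=cv2.cvtColor(im,cv2.COLOR_RGB2HSV)
m=(abs(u)<25)&(abs(v-52)<25)&(z>100)&(z<114)&(hsv[...,2]<100)
print('grip',m.sum(),cv2.minAreaRect(np.c_[u[m],v[m]].astype(np.float32)) if m.sum()>5 else '')
for v0 in(20,35):
    k=(abs(u)<30)&(abs(v-v0)<6)&(z>55)&(z<75);print('plate z',v0,k.sum(),np.median(z[k]) if k.sum() else '')
plan(473.4,8,55.5,1.429,1)
for cc in('top',):
    im,d,cal=shot(cc);P=cloud(d,cal)
    for n in('jar_wide','jar_tall','jar_short'):print(n,[(np.round(r['position']).tolist(),round(r['confidence'],2)) for r in models.mark_of(cc,n)])
E
```

```text
0.5555170471912079 [ 0.15969464 -0.07452193 -0.94083468] [3.14095582e+00 7.83027937e-05 1.42773452e+00]
lemon [473.66  13.31  12.43  26.63  26.97] cost 1634.5
lemon [473.66  13.31   3.01  26.63  26.97] cost 1634.5
lemon [472.86   7.16   1.44  27.19  35.31] cost 923.4
lemon [472.86   7.17   1.44  27.19  35.31] cost 923.4
px [ 208  194   86   79 5421] top z 55.38845209173402
grip 1160 ((-0.4060401916503906, 53.477256774902344), (9.71555233001709, 39.770198822021484), 89.92010498046875)
plate z 20 1179 65.04950603587776
plate z 35 1232 64.82409992797969
at [473.7   9.7  57.5] yaw 1.4277 step mm 2.6 turn deg/row 0.07
[[-0.0067, -0.0003, 0.0078], [np.float64(-0.0004)]]
jar_wide [([530.0, -135.0, -2.0], 0.65)]
jar_tall [([447.0, -147.0, 1.0], 0.74)]
jar_short [([612.0, -139.0, -2.0], 0.64)]
```

Request:
arm_command(
  rows=[
    [[0, 0, 0.007], 0],
    [[0, 0, 0], 0],
    [[0, 0, 0], 0],
    [[0, 0, 0], 0],
    [[0, 0, 0], 0],
  ],
)

```text
t: 28.95
eef_pos: [473.6, 9.6, 55.4]
tcp_rot: [3.142, 0.0, 1.428]
ft_force: [0.5, 0.4, -0.5]
opening: 0.552
grip_force: 30.0
```

Request:
arm_command(
  rows=[
    [[0, 0, 0], 0],
    [[0, 0, 0], 0],
    [[0, 0, 0], 0],
    [[0, 0, 0], 0],
    [[0, 0, 0], 0],
  ],
)

```text
t: 29.45
eef_pos: [473.6, 9.6, 55.4]
tcp_rot: [3.141, 0.0, 1.428]
ft_force: [0.6, -0.4, -1.2]
opening: 0.555
grip_force: 30.0
```

```bash
python3 - <<'E'
from h import *
s=state();print(s['eef_pos'],s['qvel'].round(3),s['opening'],s['grip_force'])
if s['grip_force']>20 and abs(s['eef_pos'][2]-55.7)<1.5: print(env.job_done())
E
```

```text
[473.60927767   9.6330889   55.44648587] [ 0.     0.001 -0.    -0.    -0.001 -0.001] 0.5547350886921172 29.999876415822655
the job is handed in; nothing more can be done
None
```

The job is handed in after about 29 s: the grater plate is home against the end stop and released, the jars are where they were to within measuring error, and the lemon is held still about 15 mm above the grating centre, lengthwise along the plate.

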